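Chuck the pawn and hold the curing lamp's dial at the third click

TASK

The freshly coated wooden game pawn stands loose in the chuck on the grey turntable: turn the chuck's square sleeve clockwise (seen from above) until the three jaws clamp the pawn firmly and upright, and let go of the sleeve. Then push the spring-return dial of the curing lamp's control box down by its paddle, past the first two clicks to the third, and hold it there: finish while still holding it down, with the pawn still clamped. Leave the dice, tin, tray, bowl and clamp where they are.

Things in the scene. Friction and masses are not known exactly. Their poses are not given: they have to be found in the camera images.
- turntable: Grey plastic turntable, fixed to the board (its platter is locked and does not turn): a round platter 150 mm across, top 30 mm above the board, with a three-jaw holding chuck standing on its middle. Origin on its axis, at board level.
- sleeve_grip (a point): Point on the vertical axis of the chuck's steel sleeve, 68 mm above the board. The sleeve is a square tube 46 mm across its flats, from 46 to 78 mm above the board, open at the top; x and y axes of this frame are square to its flats and turn with it. It is gripped from above by two opposite flats; the pawn stands up inside it and its top lies 37 mm above this point, so keep the palm above that.
- sleeve (a joint): Turn of the chuck sleeve, rad: 0 jaws wide open, grows clockwise seen from above, end stop at 1.5. It starts between 0 and 0.35. Each jaw moves in 3 mm per rad; the jaws reach the pawn's stem at about 1.0 rad. Turning freely takes about 0.08 N m; once the jaws bite it stiffens (about 0.2 N m at 1.25 rad); a firm clamp lies at 1.1 to 1.3 rad. It stays where it is left.
- jaw1: First of three dark steel jaws of the chuck, 120 degrees apart inside the sleeve, each 8 by 7 by 26 mm, tops 83 mm above the board; they slide inward together as the sleeve turns. Origin on the chuck's axis when open (it shifts with the jaw).
- jaw2: Second jaw, as the first.
- jaw3: Third jaw, as the first.
- pawn_mid (a point): Middle of the wooden game pawn, 27.5 mm above its foot. The pawn is 55 mm high: a plain stem of 10 mm diameter (lower 36 mm), a collar of 18 mm and a round head of 15 mm. It stands loose on the chuck's floor 50 mm above the board, between the open jaws, with about 3 mm of play all round. z axis along it, up. Mass about 20 g.
- control: White plastic control box of the curing lamp, fixed to the board: 88 mm (along its x, from -28 to +60 mm) by 80 mm, 75 mm high, with a black dial 50 mm across set upright in a slot in its middle (dial top 85 mm above the board). Origin at board level below the dial's axle; the axle is horizontal, along the box's y axis, 60 mm above the board. The dial's paddle sticks out to the box's -x side (roughly towards the robot).
- paddle (a point): Point on the middle of the upper face of the dial's paddle, 60 mm from the axle; it moves with the dial. The paddle is a flat black tab 34 mm long (43 to 77 mm from the axle), 28 mm wide along y and 8 mm thick. At rest it slopes up and outward at 0.55 rad above level; at the third click it slopes down at 0.35 rad, this point then being about 43 mm above the board.
- dial (a joint): Turn of the dial, rad: 0 at rest, grows as the paddle is pressed down. Clicks (detents) at 0.3, 0.6 and 0.9; end stop at 1.0. A spring returns it to 0 from anywhere when released; pressing at the paddle's middle takes 2 to 10 N, rising to a hump before each click and easing at it, and about 7 N to hold at the third click.
- die1_mid (a point): Centre of a purple glass die, 16 mm cube, a bystander.
- die2_mid (a point): Centre of the other purple glass die, 16 mm cube, a bystander.
- tin_mid (a point): Centre of a round tin box with a twist cap, 64 mm across, 75 mm high, a bystander.
- tray_mid (a point): Centre of a wooden token tray, 110 by 160 by 24 mm, a bystander.
- bowl_mid (a point): Centre of a white ceramic bowl, 120 mm across, 50 mm high, a bystander.
- clamp_mid (a point): Pivot of a red plastic spring clamp lying flat, about 115 mm long, 14 mm high, a bystander.
Not all that is in view belongs to the job. What is shaped like the control but green or purple is not meant.

How it is judged:
By the outcome, as a careful person would: the job done as asked, in the order asked, and still so for the second after the job is handed in, while the arm keeps its last pose, push and grip.
It also fails if it takes over 58 s, if anything falls off the work surface, if the arm or the gripper's body presses on something with over 40 N, if the wrist force passes 120 N, or if a joint passes its speed limit or range.

ROBOT

A 6-joint arm with a two-finger parallel gripper is mounted at the origin on the work surface. World frame = base frame: x ahead of the robot, y to its left, z up, the work surface at z = 0. Lengths are in m, angles in degrees, forces in N, time in s.
With the tool pointing down it reaches from about 0.35 to 0.875 m from the base axis. Payload 4.2 kg.
Tool frame: the origin (TCP) lies at the very end of the fingers, on their centre line; the grasp point (between the pads) lies 19 mm behind it; z points along the fingers, x is the direction in which the jaws open and shut, and the axes are right-handed (so a half turn about z gives the same grasp; the last joint's range is limited). The gripper opens to 87 mm and grips with 3 to 60 N. Pads are 19 mm wide; open, the fingers measure 117 mm over their backs; the gripper's body (75 mm by 190 mm) begins 51 mm behind the grasp point.
Start: joints at [-57.491, 22.042, 0.453, 0, -68.411, -14.817], TCP at [0.19, -0.595, 0.223] pointing down, gripper open.
Joint ranges: [-179.83, 179.83], [-69.29, 118.12], [-61.27, 80.66], [-181.25, 117.63], [-171.15, -9.14], [-177.46, 177.46]. Speed limits (degrees/s): [159.86, 159.86, 180, 180, 180, 180].

INTERFACE

Orientations are given as a 3x3 rotation matrix whose columns are the frame's x, y, z axes.
In Python, from station import r gives the robot as it stands.
- The arm moves only by the shell command python3 -m jog 'ROWS' [OPENING]. ROWS is JSON, a list of rows, each a list of 2 entries, a list of its own where there are three numbers: the shift along the tool's x, y, z in m, then the turn, a rotation vector about the tool's x, y, z in units of 5 degrees (1.0 is 5 degrees). A call has exactly 10 rows; each row is the pose to reach, as a shift and turn from the pose commanded when the call began, along the tool's axes at that moment; what a row does not reach only later rows make up. A row lasts 1/12 s, in which the tool goes at most 41.7 mm and 7.16 degrees, less where a joint would pass 70% of its speed; a pose out of reach is approached as far as the arm can. A call with a gripper value outside its range is refused whole. OPENING is the finger opening in m, from 0 to 0.087, set as the call begins (- or left out, the last holds). The fingers move at their own pace and stop on an object; the grip force is fixed at half the most. Time passes only in rows, so rows that repeat a pose let the fingers close, or fill a call up. It gives the time, the measured TCP pose, the force and the opening at its end, in the units of the state.
- r.sense(): the state, without advancing time (a new reading comes with each control period).
- r.capture(name): name is "side" or "top"; returns (picture, depth): 480x640x3 uint8, blue, green, red; 480x640 float32, m along the optical axis (not along the pixel's ray), 0 where there is no reading.
- r.calibration(name): a dict with "fx", "fy", "cx", "cy" (pixels), "R" (3x3) and "t" (3): a world point X has camera coordinates R X + t. Camera axes: x right, y down, z forward; pixel columns grow to the right and rows downward; lengths in m; the calibration is good to about 2 mm. A picture is of the moment at which its call begins. calibration takes no time and is no camera call.
- r.finish_job(): hands the job in, once; it reports no verdict.
Trained networks look in the newest picture that a camera, given by its name, has taken for a name from the list of things; names that differ only in an ending like _2 or _b are one class to them, and where a whole thing is asked for, a point or a joint stands for the part that bears it (a point fixed in the world has none). Each returns a list of dicts, best first, with "confidence" (0 to 1); they miss things now and then, are a little off and sometimes report something else, mostly with a low value. They report only what shows in the picture. A call takes as long as a camera call. They do not tell look-alikes from the thing itself.
- r.cut_out(query, camera): "region" (480x640 bool, what is visible of it) and "uv" ([column, row] in pixels, amid what is visible of it).
The state is a dict: "time_s": time; "joints": joint angles; "joint_velocities": joint speeds; "effort": joint torques, N m; "tcp_pos": TCP position; "ee_rot": TCP orientation; "wrist_force": force on the tool from outside, world axes, zero at the start; "moment": the same for the moment, N m; "gripper_width": opening from 0.0 (shut) to 1.0 (fully open).
Only numpy, scipy, OpenCV 4.12 (cv2) and the standard library are available. Lean on these libraries where they do the work, as an engineer would, in place of code of your own. Each camera call takes 0.05 s, during which the arm holds its last target.

## Working session

There is one attempt and no reset: what is moved stays moved. The work goes in short steps, Python scripts to look and compute and a shell command to move; the robot and the scene stay as the last step left them, time stands still between calls to the robot, and variables do not carry over. Pictures are saved under pics/ and viewed, and the job is handed in when it is done.

```bash
ls; mkdir -p pics
python3 - <<'E'
from station import r
import cv2
s=r.sense();print(s['time_s'],s['tcp_pos'],s['ee_rot'],s['gripper_width'])
for n in("side","top"):
    p,d=r.capture(n);cv2.imwrite(f"pics/{n}0.png",p)
    c=r.calibration(n);print(n,c)
E
```

```text
pics
0.0 [ 0.1897995  -0.59484602  0.22145227] [[-3.03748475e-01  9.52751957e-01 -7.56015418e-04]
 [ 9.52749703e-01  3.03749403e-01  2.07445557e-03]
 [ 2.20608083e-03 -9.01807497e-05 -9.99997563e-01]] 0.9987769473090629
side {'fx': 507.4628049939479, 'fy': 507.4628049939479, 'cx': 315.87269804236774, 'cy': 239.4037196069213, 'R': array([[-0.97124324, -0.23791278, -0.00916941],
       [-0.16781932,  0.7113998 , -0.6824566 ],
       [ 0.16888826, -0.66129255, -0.7308686 ]]), 't': array([0.53203599, 0.15489206, 1.07779502])}
top {'fx': 450.12396321222946, 'fy': 450.12396321222946, 'cx': 322.6705309843915, 'cy': 233.3389367166432, 'R': array([[ 0.01515619, -0.99973298, -0.01744305],
       [-0.99536801, -0.01342907, -0.09519548],
       [ 0.09493581,  0.01880506, -0.99530576]]), 't': array([0.00651854, 0.55195978, 1.20216003])}
```

View pics/side0.png

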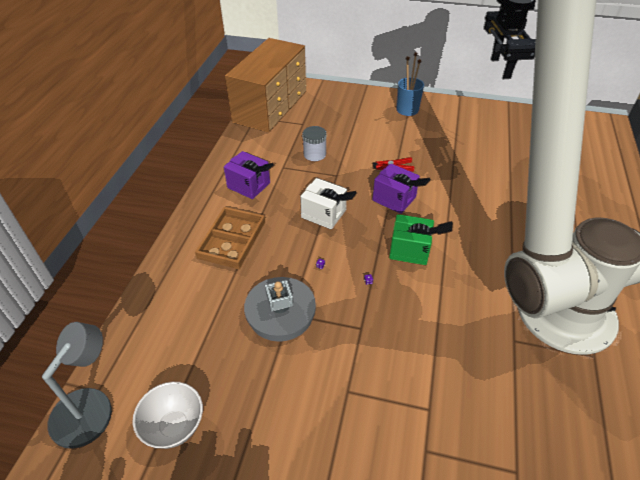

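View pics/top0.png

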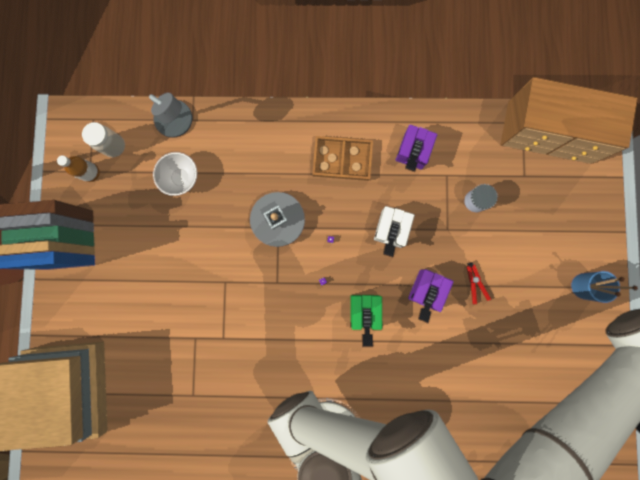

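The side view shows the white control box at (325,203), a green one at (412,238) and purple ones at (248,175) and (397,187). The turntable and chuck are at (280,300). In the top view the white box is at (394,227) and the chuck at (275,217). Only the white box fits the description. Next I'll measure it and take enlarged crops.

```bash
cat > h.py <<'E'
import numpy as np, cv2
from station import r
def pts(n,d):
    c=r.calibration(n); v,u=np.mgrid[0:480,0:640]
    X=np.stack([(u-c['cx'])/c['fx']*d,(v-c['cy'])/c['fy']*d,d],-1)
    return (X-c['t'])@c['R']
def proj(n,X):
    c=r.calibration(n);p=np.asarray(X)@c['R'].T+c['t'];return np.stack([p[...,0]/p[...,2]*c['fx']+c['cx'],p[...,1]/p[...,2]*c['fy']+c['cy']],-1)
def crop(n,p,u0,v0,w,h,s,f):
    cv2.imwrite(f,cv2.resize(p[v0:v0+h,u0:u0+w],None,fx=s,fy=s,interpolation=cv2.INTER_CUBIC))
E
python3 - <<'E'
from h import *
for n,a,b in(("side",(240,265,80,60),(290,170,80,60)),("top",(240,190,80,60),(355,195,80,60))):
    p,d=r.capture(n);P=pts(n,d)
    crop(n,p,*a,8,f"pics/{n}_ch.png");crop(n,p,*b,8,f"pics/{n}_co.png")
    np.savez(f"d_{n}.npz",p=p,d=d)
    for q in("turntable","sleeve_grip","pawn_mid","control","paddle","die1_mid","clamp_mid","tin_mid"):
        for o in r.cut_out(q,n)[:5]:
            m=o['region']&(d>0);X=P[m]
            print(n,q,round(o['confidence'],2),np.round(o['uv']),m.sum(),np.round(np.median(X,0),3),'min',X.min(0).round(3),'max',X.max(0).round(3))
E
```

```text
side turntable 0.84 [279. 307.] 3511 [0.583 0.159 0.03 ] min [ 0.517  0.042 -0.004] max [0.666 0.218 0.106]
side turntable 0.33 [231. 235.] 2675 [ 0.769 -0.032  0.01 ] min [ 0.706 -0.12  -0.002] max [0.836 0.051 0.028]
side sleeve_grip 0.78 [277. 299.] 364 [0.587 0.156 0.069] min [0.564 0.114 0.031] max [0.625 0.173 0.082]
side sleeve_grip 0.65 [281. 307.] 3516 [0.583 0.159 0.03 ] min [ 0.517  0.044 -0.004] max [0.678 0.218 0.086]
side pawn_mid 0.48 [277. 285.] 84 [0.59  0.147 0.091] min [0.584 0.138 0.062] max [0.598 0.152 0.109]
side control 0.73 [326. 203.] 1796 [ 0.565 -0.148  0.069] min [ 0.491 -0.293 -0.003] max [ 0.639 -0.121  0.104]
side control 0.69 [412. 236.] 1917 [ 0.341 -0.072  0.073] min [ 0.265 -0.194 -0.002] max [ 0.39  -0.057  0.105]
side control 0.64 [247. 176.] 1606 [ 0.782 -0.211  0.063] min [ 0.715 -0.373 -0.004] max [ 0.888 -0.18   0.105]
side control 0.59 [394. 184.] 1621 [ 0.402 -0.246  0.068] min [ 0.331 -0.395 -0.001] max [ 0.466 -0.215  0.103]
side paddle 0.95 [432. 227.] 381 [ 0.306 -0.096  0.083] min [ 0.263 -0.115  0.059] max [ 0.354 -0.084  0.105]
side 
[... 1374 characters left out ...]
n [ 0.313 -0.282 -0.006] max [ 0.414 -0.229  0.105]
top paddle 0.68 [366. 336.] 330 [ 0.301 -0.102  0.085] min [ 0.263 -0.119 -0.003] max [ 0.352 -0.09   0.105]
top paddle 0.56 [392. 239.] 298 [ 0.532 -0.164  0.085] min [ 0.489 -0.183  0.017] max [ 0.578 -0.141  0.106]
top paddle 0.51 [417. 159.] 261 [ 0.753 -0.223  0.085] min [ 0.713 -0.243  0.017] max [ 0.799 -0.2    0.105]
top paddle 0.41 [275. 224.] 221 [0.588 0.14  0.075] min [0.559 0.11  0.025] max [0.625 0.173 0.083]
top clamp_mid 0.97 [477. 278.] 419 [ 0.426 -0.399  0.013] min [ 0.367 -0.439 -0.006] max [ 0.48  -0.38   0.021]
top tin_mid 0.56 [483. 196.] 686 [ 0.648 -0.402  0.073] min [ 0.618 -0.457 -0.006] max [ 0.7   -0.376  0.08 ]
```

Run:
```python
from h import *
out=[]
for n in("side","top"):
    z=np.load(f"d_{n}.npz");P=pts(n,z['d']);x,y,h=P[...,0],P[...,1],P[...,2]
    # platter
    m=(abs(h-.03)<.004)&(np.hypot(x-.59,y-.142)<.085)
    c,rad=cv2.minEnclosingCircle((P[m][:,:2]*1000).astype(np.float32));print(n,'platter',c,rad,m.sum())
    m=(h>.072)&(h<.0855)&(np.hypot(x-.59,y-.142)<.04)
    print(n,'sleeve',cv2.minAreaRect((P[m][:,:2]*1000).astype(np.float32)),m.sum(),P[m].mean(0))
    m=(h>.088)&(np.hypot(x-.59,y-.142)<.04)
    print(n,'pawn',P[m].mean(0),P[m][:,2].max(),m.sum())
    m=(abs(h-.075)<.004)&(x>.48)&(x<.65)&(y>-.24)&(y<-.1)
    print(n,'box',cv2.minAreaRect((P[m][:,:2]*1000).astype(np.float32)),m.sum())
    m=(h>.08)&(x>.48)&(x<.60)&(y>-.22)&(y<-.1)
    print(n,'pad',cv2.minAreaRect((P[m][:,:2]*1000).astype(np.float32)),m.sum())
a=[cv2.imread(f"pics/{f}.png") for f in("side_ch","side_co","top_ch","top_co")]
a=[cv2.resize(i,(400,300)) for i in a]
cv2.imwrite("pics/m.png",np.vstack([np.hstack(a[:2]),np.hstack(a[2:])]))
```

```text
side platter (591.9832153320312, 141.349365234375) 76.8604736328125 2626
side sleeve ((591.2521362304688, 142.84481811523438), (46.146728515625, 49.06118392944336), 30.285648345947266) 262 [0.59004513 0.14649658 0.07699715]
side pawn [0.59034398 0.14591841 0.09771538] 0.1085020780512833 61
side box ((571.0624389648438, -173.4192352294922), (82.47450256347656, 92.30853271484375), 75.25654602050781) 657
side pad ((529.3291015625, -165.22605895996094), (43.19005584716797, 83.1318130493164), 59.29686737060547) 198
top platter (589.6836547851562, 140.50807189941406) 75.08822631835938 1792
top sleeve ((589.20703125, 140.7050018310547), (46.59907913208008, 45.617698669433594), 30.89649772644043) 147 [0.58850858 0.14054628 0.07805784]
top pawn [0.58803721 0.1411254  0.10027368] 0.10788263363297963 30
top box ((570.01171875, -174.9820556640625), (79.87879943847656, 87.84881591796875), 74.91524505615234) 770
top pad ((542.528564453125, -173.14447021484375), (41.96757507324219, 111.31224822998047), 76.1031494140625) 226
```

View pics/m.png

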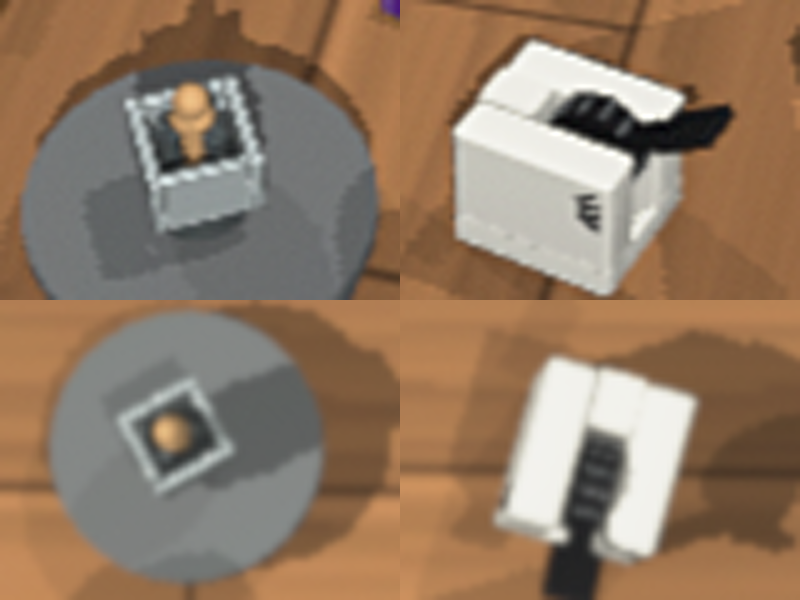

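View pics/top_ch.png

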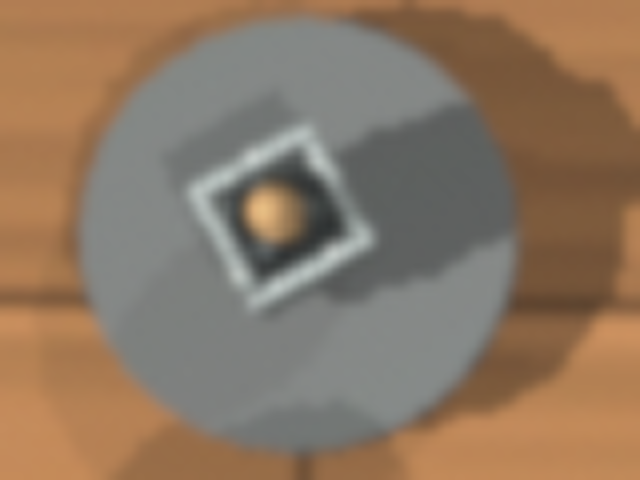

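The crops confirm the white box, with its paddle towards the robot. The chuck axis is at about (0.5895, 0.141), with flats at about 30.9° (mod 90). Pawn top and sleeve size fit the given values. Next I'll work out the move.

```bash
cat >> h.py <<'E'
def to(pos,ang=None):
    s=r.sense();R=s['ee_rot'];d=R.T@(np.array(pos)-s['tcp_pos']);print('t',round(s['time_s'],2),'tcp',s['tcp_pos'].round(4),'xang',np.degrees(np.arctan2(R[1,0],R[0,0])).round(2),'tilt',R[:,2].round(4),'j',np.round(s['joints'],1))
    print('shift',d.round(4),'F',np.round(s['wrist_force'],2),'M',np.round(s['moment'],3),'w',round(s['gripper_width']*.087,4))
    if ang is not None:
        from scipy.spatial.transform import Rotation as Ro
        a=np.radians(ang);T=np.array([[np.cos(a),np.sin(a),0],[np.sin(a),-np.cos(a),0],[0,0,-1]]);print('turn/5deg',(Ro.from_matrix(R.T@T).as_rotvec(degrees=True)/5).round(3))
E
python3 -c "
from h import *
to([.5895,.141,.215],120.7)"
```

```text
t 1.0 tcp [ 0.19   -0.5954  0.2225] xang 107.7 tilt [ 0.  0. -1.] j [-57.5  22.    0.5  -0.  -68.4 -14.8]
shift [0.5801 0.6044 0.0076] F [0.06 0.11 0.61] M [-0.018 -0.016  0.009] w 0.0869
turn/5deg [ 0.     0.    -2.601]
```

```bash
python3 -m jog '[[[0.024,0.025,0],[0,0,-0.1]],[[0.05,0.052,0],[0,0,-0.2]],[[0.078,0.081,0],[0,0,-0.3]],[[0.106,0.11,0],[0,0,-0.5]],[[0.134,0.139,0],[0,0,-0.6]],[[0.162,0.168,0],[0,0,-0.7]],[[0.19,0.197,0],[0,0,-0.8]],[[0.218,0.226,0],[0,0,-1.0]],[[0.246,0.256,0],[0,0,-1.1]],[[0.274,0.285,0],[0,0,-1.3]]]' 0.087; python3 -c "
from h import *
to([.5895,.141,.215],120.7)"
```

```text
time_s: 1.83
tcp_pos: [0.3788, -0.2459, 0.223]
ee_rot: [[-0.41, 0.912, 0.001], [0.912, 0.41, -0.0], [-0.001, 0.001, -1.0]]
wrist_force: [0.5, -0.3, 0.5]
gripper_width: 1.003
t 1.83 tcp [ 0.3788 -0.2459  0.223 ] xang 114.23 tilt [ 1.2e-03 -3.0e-04 -1.0e+00] j [-12.3   4.8 -22.6   0.  -62.5 -53.5]
shift [0.2664 0.3509 0.0081] F [ 0.5  -0.28  0.54] M [-0.017 -0.056  0.022] w 0.0873
turn/5deg [ 0.01   0.01  -1.295]
```

```bash
python3 -m jog '[[[0.026,0.034,0],[0,0,-0.1]],[[0.052,0.068,0],[0,0,-0.2]],[[0.078,0.102,0],[0,0,-0.4]],[[0.104,0.137,0],[0,0,-0.5]],[[0.13,0.171,0],[0,0,-0.6]],[[0.156,0.205,0],[0,0,-0.7]],[[0.182,0.239,0],[0,0,-0.9]],[[0.208,0.273,0],[0,0,-1.0]],[[0.234,0.307,0.01],[0,0,-1.1]],[[0.256,0.337,0.02],[0,0,-1.29]]]'; python3 -c "
from h import *
to([.5895,.141,.051],120.7)"
```

```text
time_s: 2.67
tcp_pos: [0.5778, 0.1188, 0.2057]
ee_rot: [[-0.511, 0.86, 0.003], [0.86, 0.511, 0.001], [-0.001, 0.003, -1.0]]
wrist_force: [2.4, 0.1, 0.3]
gripper_width: 1.001
t 2.67 tcp [0.5778 0.1188 0.2057] xang 120.72 tilt [ 0.0028  0.001  -1.    ] j [ 27.3  19.3  -6.3   0.  -64.3 -86.6]
shift [0.0132 0.021  0.1548] F [2.39 0.06 0.3 ] M [-0.023 -0.061  0.013] w 0.0871
turn/5deg [0.034 0.006 0.004]
```

```bash
python3 -m jog '[[[0.003,0.005,0.005],[0,0,0]],[[0.006,0.01,0.012],[0,0,0]],[[0.009,0.015,0.022],[0,0,0]],[[0.009,0.015,0.032],[0,0,0]],[[0.009,0.015,0.042],[0,0,0]],[[0.009,0.015,0.05],[0,0,0]],[[0.009,0.015,0.057],[0,0,0]],[[0.009,0.015,0.06],[0,0,0]],[[0.009,0.015,0.06],[0,0,0]],[[0.009,0.015,0.06],[0,0,0]]]'; python3 -c "
from h import *
to([.5895,.141,.051],120.7)
p,d=r.capture('top');crop('top',p,220,160,120,90,6,'pics/t1.png')
p,d=r.capture('side');crop('side',p,220,220,120,90,6,'pics/s1.png')"
```

```text
time_s: 3.5
tcp_pos: [0.585, 0.1316, 0.1449]
ee_rot: [[-0.509, 0.86, 0.0], [0.86, 0.509, -0.0], [-0.0, 0.0, -1.0]]
wrist_force: [-0.7, 0.2, -0.5]
gripper_width: 1.001
t 3.5 tcp [0.585  0.1316 0.1449] xang 120.63 tilt [ 5.e-04 -0.e+00 -1.e+00] j [ 28.1  23.3  -9.5   0.  -57.2 -87.5]
shift [0.0059 0.0086 0.0939] F [-0.72  0.18 -0.47] M [0.017 0.02  0.002] w 0.0871
turn/5deg [ 0.004  0.003 -0.014]
```

View pics/s1.png

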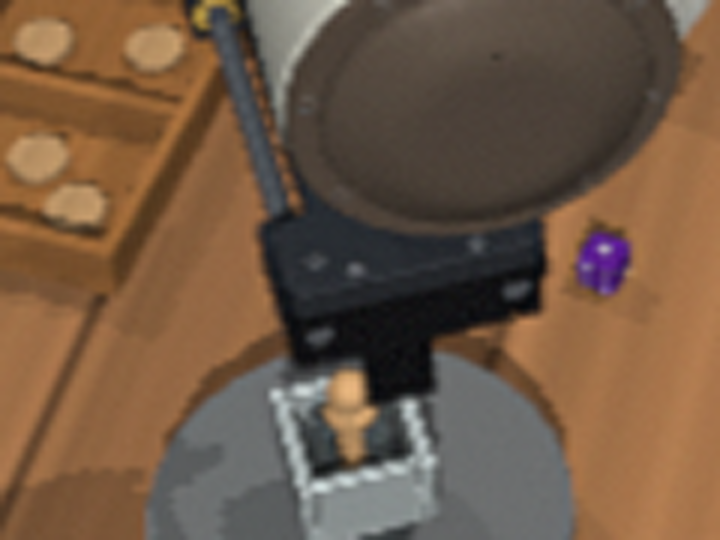

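The side view shows the gripper above the chuck, slightly short of its axis, with the pawn below at (350,400) in the crop. I'll shift over the axis, then go down.

```bash
python3 -m jog '[[[0.003,0.004,0.0],[0,0,0]],[[0.006,0.0085,0.0],[0,0,0]],[[0.006,0.0085,0.008],[0,0,0]],[[0.006,0.0085,0.018],[0,0,0]],[[0.006,0.0085,0.028],[0,0,0]],[[0.006,0.0085,0.036],[0,0,0]],[[0.006,0.0085,0.042],[0,0,0]],[[0.006,0.0085,0.046],[0,0,0]],[[0.006,0.0085,0.047],[0,0,0]],[[0.006,0.0085,0.047],[0,0,0]]]'; python3 -c "
from h import *
to([.5895,.141,.051],120.7)"
```

```text
time_s: 4.43
tcp_pos: [0.589, 0.1412, 0.0973]
ee_rot: [[-0.51, 0.86, -0.001], [0.86, 0.51, -0.0], [-0.0, -0.001, -1.0]]
wrist_force: [-0.1, 0.8, 0.0]
gripper_width: 0.999
t 4.43 tcp [0.589  0.1412 0.0973] xang 120.64 tilt [-6.e-04 -4.e-04 -1.e+00] j [ 28.8  26.7 -11.7   0.  -51.7 -88.1]
shift [-0.0004  0.0003  0.0463] F [-0.14  0.79  0.05] M [0.058 0.05  0.005] w 0.0869
turn/5deg [-0.008  0.001 -0.012]
```

```bash
python3 -m jog '[[[0,0,0.005],[0,0,0]],[[0,0,0.012],[0,0,0]],[[0,0,0.02],[0,0,0]],[[0,0,0.028],[0,0,0]],[[0,0,0.035],[0,0,0]],[[0,0,0.041],[0,0,0]],[[0,0,0.045],[0,0,0]],[[0,0,0.046],[0,0,0]],[[0,0,0.046],[0,0,0]],[[0,0,0.046],[0,0,0]]]'; python3 -c "
from h import *
to([.5895,.141,.051],120.7)
p,d=r.capture('side');crop('side',p,220,220,120,90,6,'pics/s2.png')"
```

```text
time_s: 5.27
tcp_pos: [0.5894, 0.1414, 0.0519]
ee_rot: [[-0.51, 0.86, 0.0], [0.86, 0.51, 0.0], [-0.0, 0.0, -1.0]]
wrist_force: [-0.6, -0.1, -1.3]
gripper_width: 1.001
t 5.27 tcp [0.5894 0.1414 0.0519] xang 120.65 tilt [ 4.e-04  1.e-04 -1.e+00] j [ 28.8  29.8 -14.1   0.  -46.1 -88.1]
shift [-0.0004 -0.0001  0.0009] F [-0.62 -0.09 -1.29] M [ 0.095  0.001 -0.009] w 0.0871
turn/5deg [ 0.005  0.001 -0.011]
```

View pics/s2.png

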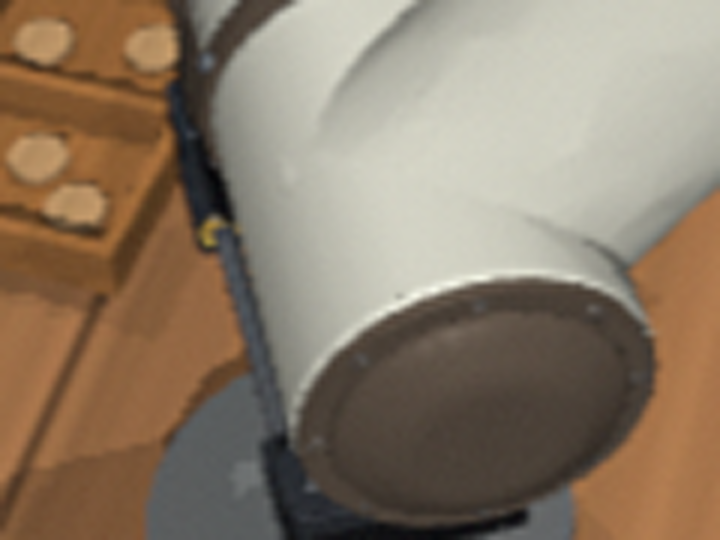

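The gripper hides the chuck in this view, but no contact is felt. Closing the fingers.

```bash
python3 -m jog '[[[0,0,0],[0,0,0]],[[0,0,0],[0,0,0]],[[0,0,0],[0,0,0]],[[0,0,0],[0,0,0]],[[0,0,0],[0,0,0]],[[0,0,0],[0,0,0]],[[0,0,0],[0,0,0]],[[0,0,0],[0,0,0]],[[0,0,0],[0,0,0]],[[0,0,0],[0,0,0]]]' 0.03; python3 -c "
from h import *
to([.5895,.141,.051],120.7)"
```

```text
time_s: 6.15
tcp_pos: [0.5894, 0.1409, 0.0517]
ee_rot: [[-0.51, 0.86, 0.0], [0.86, 0.51, -0.0], [-0.0, 0.0, -1.0]]
wrist_force: [2.3, -3.0, -0.3]
gripper_width: 0.53
t 6.15 tcp [0.5894 0.1409 0.0517] xang 120.64 tilt [ 3.e-04 -3.e-04 -1.e+00] j [ 28.7  29.8 -14.1   0.  -46.1 -88.1]
shift [0.     0.0002 0.0007] F [ 2.3  -3.04 -0.29] M [-0.752 -0.506  0.059] w 0.0461
turn/5deg [ 0.001  0.005 -0.013]
```

```bash
python3 -m jog '[[[0,0,0],[0,0,0.3]],[[0,0,0],[0,0,0.9]],[[0,0,0],[0,0,1.6]],[[0,0,0],[0,0,2.4]],[[0,0,0],[0,0,3.2]],[[0,0,0],[0,0,4.0]],[[0,0,0],[0,0,4.8]],[[0,0,0],[0,0,5.5]],[[0,0,0],[0,0,6.0]],[[0,0,0],[0,0,6.0]]]'; python3 -c "
from h import *
to([.5895,.141,.051])"
```

```text
time_s: 6.98
tcp_pos: [0.5892, 0.1414, 0.0517]
ee_rot: [[-0.01, 1.0, 0.0], [1.0, 0.01, 0.0], [0.0, 0.0, -1.0]]
wrist_force: [0.8, -1.3, 0.1]
gripper_width: 0.527
t 6.98 tcp [0.5892 0.1414 0.0517] xang 90.59 tilt [ 3.e-04  3.e-04 -1.e+00] j [  28.8   29.8  -14.1   -0.   -46.  -118.2]
shift [-0.0004  0.0003  0.0007] F [ 0.8  -1.28  0.11] M [-0.216 -0.254 -0.09 ] w 0.0459
```

```bash
python3 -m jog '[[[0,0,0],[0,0,0.1]],[[0,0,0],[0,0,0.2]],[[0,0,0],[0,0,0.3]],[[0,0,0],[0,0,0.4]],[[0,0,0],[0,0,0.5]],[[0,0,0],[0,0,0.6]],[[0,0,0],[0,0,0.7]],[[0,0,0],[0,0,0.8]],[[0,0,0],[0,0,0.9]],[[0,0,0],[0,0,1.0]]]'; python3 -c "
from h import *
to([.5895,.141,.051]);print(np.round(r.sense()['effort'],3))"
python3 -m jog '[[[0,0,0],[0,0,0.1]],[[0,0,0],[0,0,0.2]],[[0,0,0],[0,0,0.3]],[[0,0,0],[0,0,0.4]],[[0,0,0],[0,0,0.5]],[[0,0,0],[0,0,0.6]],[[0,0,0],[0,0,0.7]],[[0,0,0],[0,0,0.8]],[[0,0,0],[0,0,0.9]],[[0,0,0],[0,0,1.0]]]'; python3 -c "
from h import *
to([.5895,.141,.051]);print(np.round(r.sense()['effort'],3))"
```

```text
time_s: 7.82
tcp_pos: [0.5892, 0.1415, 0.0517]
ee_rot: [[0.077, 0.997, 0.0], [0.997, -0.077, 0.0], [0.0, 0.0, -1.0]]
wrist_force: [0.9, 0.2, 0.0]
gripper_width: 0.524
t 7.82 tcp [0.5892 0.1415 0.0517] xang 85.6 tilt [ 3.e-04  3.e-04 -1.e+00] j [  28.8   29.8  -14.1   -0.   -46.  -123.2]
shift [-0.0005  0.0003  0.0007] F [0.87 0.15 0.02] M [ 0.256 -0.309  0.046] w 0.0456
[-2.6200e-01 -4.1245e+01  1.3813e+01  3.1470e+00 -4.6200e-01 -1.4000e-02]
time_s: 8.65
tcp_pos: [0.5893, 0.1416, 0.0517]
ee_rot: [[0.163, 0.987, 0.0], [0.987, -0.163, 0.0], [0.0, 0.0, -1.0]]
wrist_force: [0.7, 2.6, 0.0]
gripper_width: 0.53
t 8.65 tcp [0.5893 0.1416 0.0517] xang 80.6 tilt [ 4.e-04  4.e-04 -1.e+00] j [  28.8   29.8  -14.1   -0.   -46.  -128.2]
shift [-0.0005  0.0003  0.0007] F [0.71 2.63 0.01] M [ 0.907 -0.302  0.14 ] w 0.0461
[-1.5980e+00 -4.1227e+01  1.3229e+01  3.4640e+00 -7.8600e-01 -1.7000e-02]
```

```bash
python3 -m jog '[[[0,0,0],[0,0,0.1]],[[0,0,0],[0,0,0.2]],[[0,0,0],[0,0,0.3]],[[0,0,0],[0,0,0.4]],[[0,0,0],[0,0,0.5]],[[0,0,0],[0,0,0.6]],[[0,0,0],[0,0,0.7]],[[0,0,0],[0,0,0.8]],[[0,0,0],[0,0,0.9]],[[0,0,0],[0,0,1.0]]]'; python3 -c "
from h import *
to([.5895,.141,.051]);print(np.round(r.sense()['effort'],3))"
python3 -m jog '[[[0,0,0],[0,0,0.1]],[[0,0,0],[0,0,0.2]],[[0,0,0],[0,0,0.3]],[[0,0,0],[0,0,0.4]],[[0,0,0],[0,0,0.5]],[[0,0,0],[0,0,0.6]],[[0,0,0],[0,0,0.7]],[[0,0,0],[0,0,0.8]],[[0,0,0],[0,0,0.9]],[[0,0,0],[0,0,1.0]]]'; python3 -c "
from h import *
to([.5895,.141,.051]);print(np.round(r.sense()['effort'],3))"
```

```text
time_s: 9.48
tcp_pos: [0.5893, 0.1416, 0.0517]
ee_rot: [[0.249, 0.969, 0.001], [0.969, -0.249, 0.001], [0.001, 0.0, -1.0]]
wrist_force: [0.6, 5.2, -1.1]
gripper_width: 0.526
t 9.48 tcp [0.5893 0.1416 0.0517] xang 75.6 tilt [ 5.e-04  5.e-04 -1.e+00] j [  28.8   29.8  -14.1   -0.   -46.  -133.2]
shift [-0.0006  0.0004  0.0007] F [ 0.65  5.18 -1.08] M [ 1.633 -0.325  0.106] w 0.0458
[-2.9880e+00 -4.1250e+01  1.2637e+01  3.7990e+00 -1.1260e+00 -2.0000e-02]
time_s: 10.32
tcp_pos: [0.5893, 0.1418, 0.0517]
ee_rot: [[0.332, 0.943, 0.001], [0.943, -0.332, 0.001], [0.001, 0.0, -1.0]]
wrist_force: [0.1, 4.6, -0.5]
gripper_width: 0.525
t 10.32 tcp [0.5893 0.1418 0.0517] xang 70.6 tilt [ 6.e-04  6.e-04 -1.e+00] j [  28.8   29.8  -14.1   -0.   -46.  -138.2]
shift [-0.0006  0.0004  0.0007] F [ 0.06  4.6  -0.53] M [ 1.623 -0.277  0.132] w 0.0457
[-3.1510e+00 -4.1291e+01  1.2594e+01  3.8230e+00 -1.1560e+00 -2.3000e-02]
```

```bash
cat >> h.py <<'E'
def avg(k=6):
    A=[]
    for i in range(k):
        p,d=r.capture('side');s=r.sense();A.append(np.r_[s['wrist_force'],s['moment']])
    A=np.array(A);print('avg',A.mean(0).round(3),'sd',A.std(0).round(3),s['time_s']);return p,d
E
python3 -c "
from h import *
avg(6)"
python3 -m jog '[[[0,0,0],[0,0,0.1]],[[0,0,0],[0,0,0.2]],[[0,0,0],[0,0,0.3]],[[0,0,0],[0,0,0.4]],[[0,0,0],[0,0,0.5]],[[0,0,0],[0,0,0.6]],[[0,0,0],[0,0,0.7]],[[0,0,0],[0,0,0.8]],[[0,0,0],[0,0,0.9]],[[0,0,0],[0,0,1.0]]]'; python3 -c "
from h import *
to([.5895,.141,.051]);avg(6)"
```

```text
avg [ 0.809  5.361 -0.931  1.679 -0.307 -0.014] sd [0.491 0.307 0.17  0.014 0.017 0.023] 10.6167
time_s: 11.45
tcp_pos: [0.5893, 0.1418, 0.0517]
ee_rot: [[0.413, 0.911, 0.001], [0.911, -0.413, 0.001], [0.001, 0.0, -1.0]]
wrist_force: [0.6, 5.9, -0.4]
gripper_width: 0.529
t 11.45 tcp [0.5893 0.1418 0.0517] xang 65.62 tilt [ 7.e-04  7.e-04 -1.e+00] j [  28.8   29.8  -14.1   -0.   -46.  -143.2]
shift [-0.0007  0.0005  0.0007] F [ 0.64  5.91 -0.42] M [ 1.716 -0.315  0.176] w 0.046
avg [ 0.633  5.74  -1.048  1.729 -0.327  0.042] sd [0.521 0.375 0.312 0.018 0.025 0.03 ] 11.75
```

```bash
python3 -m jog '[[[0,0,0],[0,0,0.1]],[[0,0,0],[0,0,0.2]],[[0,0,0],[0,0,0.3]],[[0,0,0],[0,0,0.4]],[[0,0,0],[0,0,0.5]],[[0,0,0],[0,0,0.6]],[[0,0,0],[0,0,0.7]],[[0,0,0],[0,0,0.8]],[[0,0,0],[0,0,0.9]],[[0,0,0],[0,0,1.0]]]'; python3 -c "
from h import *
to([.5895,.141,.051]);avg(4)"
```

```text
time_s: 12.58
tcp_pos: [0.5894, 0.1419, 0.0517]
ee_rot: [[0.49, 0.872, 0.001], [0.872, -0.49, 0.001], [0.001, 0.0, -1.0]]
wrist_force: [0.7, 6.0, -1.7]
gripper_width: 0.529
t 12.58 tcp [0.5894 0.1419 0.0517] xang 60.64 tilt [ 9.e-04  7.e-04 -1.e+00] j [  28.8   29.8  -14.1   -0.   -46.  -148.2]
shift [-0.0007  0.0005  0.0007] F [ 0.66  6.   -1.66] M [ 1.746 -0.348  0.267] w 0.046
avg [ 0.759  5.804 -0.972  1.751 -0.333  0.124] sd [0.271 0.534 0.314 0.03  0.033 0.017] 12.7833
```

```bash
python3 -m jog '[[[0,0,0],[0,0,0.1]],[[0,0,0],[0,0,0.2]],[[0,0,0],[0,0,0.3]],[[0,0,0],[0,0,0.4]],[[0,0,0],[0,0,0.5]],[[0,0,0],[0,0,0.6]],[[0,0,0],[0,0,0.7]],[[0,0,0],[0,0,0.7]],[[0,0,0],[0,0,0.7]],[[0,0,0],[0,0,0.7]]]'; python3 -c "
from h import *
to([.5895,.141,.051]);avg(4)"
```

```text
time_s: 13.62
tcp_pos: [0.5894, 0.142, 0.0517]
ee_rot: [[0.542, 0.84, 0.001], [0.84, -0.542, 0.001], [0.001, 0.0, -1.0]]
wrist_force: [1.4, 6.7, -1.4]
gripper_width: 0.528
t 13.62 tcp [0.5894 0.142  0.0517] xang 57.15 tilt [ 1.e-03  8.e-04 -1.e+00] j [  28.8   29.8  -14.1   -0.   -46.  -151.7]
shift [-0.0008  0.0006  0.0007] F [ 1.42  6.69 -1.38] M [ 1.828 -0.381  0.197] w 0.0459
avg [ 0.604  5.837 -0.731  1.778 -0.343  0.151] sd [0.486 0.726 0.763 0.042 0.009 0.033] 13.8167
```

The torque rose steadily over the last ~11° of turn (hold values 0.04, 0.12, 0.15 N m), which puts the sleeve at about 1.15–1.25 rad. Releasing it.

```bash
python3 -m jog '[[[0,0,0],[0,0,0]],[[0,0,0],[0,0,0]],[[0,0,0],[0,0,0]],[[0,0,0],[0,0,0]],[[0,0,0],[0,0,0]],[[0,0,0],[0,0,0]],[[0,0,0],[0,0,0]],[[0,0,0],[0,0,0]],[[0,0,-0.005],[0,0,0]],[[0,0,-0.012],[0,0,0]]]' 0.087; python3 -c "
from h import *
to([.5895,.141,.051]);avg(2)"
python3 -m jog '[[[0,0,-0.01],[0,0,0]],[[0,0,-0.025],[0,0,0]],[[0,0,-0.045],[0,0,0]],[[0,0,-0.065],[0,0,0]],[[0,0,-0.085],[0,0,0]],[[0,0,-0.105],[0,0,0]],[[0.015,0,-0.125],[0,0,0]],[[0.035,0,-0.135],[0,0,0]],[[0.07,0,-0.14],[0,0,0]],[[0.1,0,-0.14],[0,0,0]]]'; python3 -c "
from h import *
to([.53,-0.1,.18],75);p,d=r.capture('side');crop('side',p,240,255,80,60,8,'pics/s3.png')
p,d=r.capture('top');crop('top',p,240,190,80,60,8,'pics/t3.png')"
```

```text
time_s: 14.65
tcp_pos: [0.5886, 0.1411, 0.0635]
ee_rot: [[0.543, 0.84, -0.002], [0.84, -0.543, -0.001], [-0.001, -0.001, -1.0]]
wrist_force: [0.6, 0.7, 0.0]
gripper_width: 0.994
t 14.65 tcp [0.5886 0.1411 0.0635] xang 57.14 tilt [-1.5e-03 -8.0e-04 -1.0e+00] j [  28.8   28.9  -13.6   -0.   -47.6 -151.6]
shift [0.0004 0.0008 0.0125] F [0.61 0.68 0.04] M [-0.061  0.007  0.026] w 0.0865
avg [-0.048  0.393  0.637 -0.04  -0.061  0.036] sd [0.    0.051 0.314 0.016 0.014 0.033] 14.75
time_s: 15.58
tcp_pos: [0.6448, 0.2264, 0.2074]
ee_rot: [[0.543, 0.84, 0.005], [0.84, -0.543, 0.002], [0.005, 0.003, -1.0]]
wrist_force: [0.7, -0.4, 0.6]
gripper_width: 0.998
t 15.58 tcp [0.6448 0.2264 0.2074] xang 57.12 tilt [ 0.0048  0.0024 -1.    ] j [  32.9   28.2    8.1    0.   -69.6 -155.8]
shift [-0.3366  0.0807  0.0261] F [ 0.73 -0.41  0.65] M [-0.09  -0.093 -0.012] w 0.0868
turn/5deg [ 0.039 -0.048 -3.576]
```

View pics/s3.png

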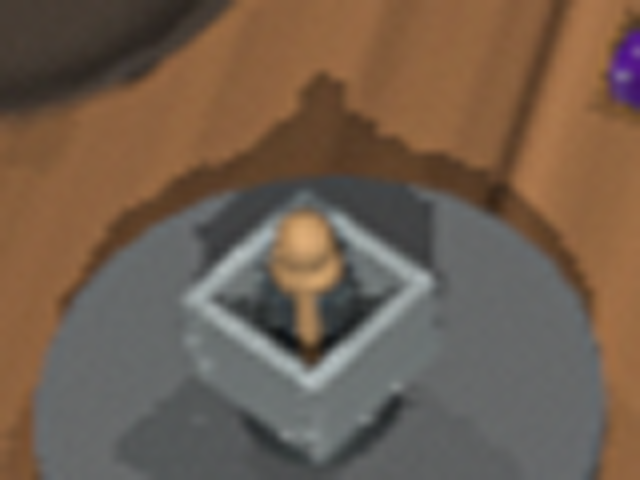

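View pics/t3.png

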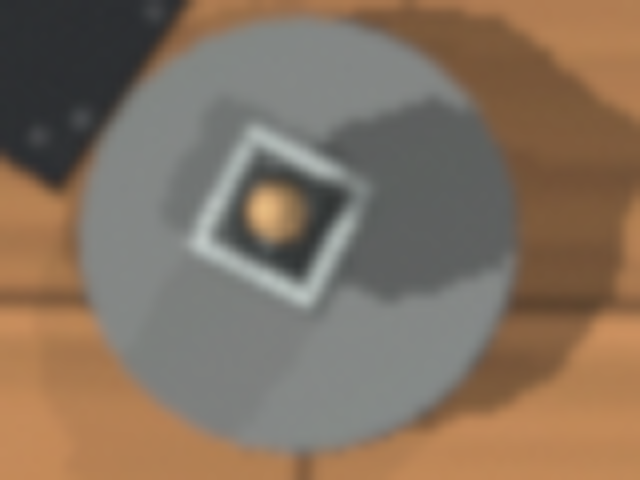

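Run:
```python
from h import *
def an(n,p,d,t):
    P=pts(n,d);x,y,h=P[...,0],P[...,1],P[...,2];near=np.hypot(x-.5895,y-.141)<.04
    m=(h>.072)&(h<.0855)&near; rr=cv2.minAreaRect((P[m][:,:2]*1000).astype(np.float32))
    hsv=cv2.cvtColor(p,cv2.COLOR_BGR2HSV)
    print(t,n,'sl',np.round(rr[0],1),np.round(rr[1],1),round(rr[2],1))
    for lo,hi in((.088,.094),(.094,.1),(.1,.112)):
        k=(h>lo)&(h<hi)&near
        print('  ',lo,k.sum(),P[k].mean(0).round(4) if k.any() else '')
    u0,v0=proj(n,[.5895,.141,.095]).astype(int)
    w=np.zeros_like(m);w[v0-14:v0+18,u0-10:u0+11]=1
    k=w&(hsv[...,1]>90)&(hsv[...,0]<25)&near
    vs,us=np.nonzero(k)
    print('  col',k.sum(),[ (v,round(us[vs==v].mean(),1),(vs==v).sum()) for v in np.unique(vs)])
    for z in(.055,.08,.1):print('   axis',z,proj(n,[.5895,.141,z]).round(1))
for n in("side","top"):
    z=np.load(f"d_{n}.npz");an(n,z['p'],z['d'],'before')
    p,d=r.capture(n);an(n,p,d,'after')
```

```text
before side sl [591.3 142.8] [46.1 49.1] 30.3
   0.088 19 [0.5899 0.147  0.09  ]
   0.094 12 [0.5899 0.1467 0.0973]
   0.1 30 [0.5908 0.1449 0.1027]
  col 94 [(np.int64(282), np.float64(277.5), np.int64(4)), (np.int64(283), np.float64(277.5), np.int64(6)), (np.int64(284), np.float64(278.0), np.int64(7)), (np.int64(285), np.float64(278.0), np.int64(7)), (np.int64(286), np.float64(278.0), np.int64(7)), (np.int64(287), np.float64(278.0), np.int64(9)), (np.int64(288), np.float64(278.0), np.int64(9)), (np.int64(289), np.float64(277.9), np.int64(8)), (np.int64(290), np.float64(278.0), np.int64(7)), (np.int64(291), np.float64(278.0), np.int64(5)), (np.int64(292), np.float64(277.5), np.int64(4)), (np.int64(293), np.float64(278.0), np.int64(5)), (np.int64(294), np.float64(278.0), np.int64(5)), (np.int64(295), np.float64(278.5), np.int64(4)), (np.int64(296), np.float64(278.5), np.int64(4)), (np.int64(297), np.float64(278.0), np.int64(3))]
   axis 0.055 [279.6 297.1]
   axis 0.08 [278.9 289.7]
   axis 0.1 [278.2 283.6]
after side sl [591.2 143. ] [47.  47.9] 63.0
   0.088 25 [0.5898 0.146  0.08
[... 1553 characters left out ...]
(219), np.float64(274.5), np.int64(4))]
   axis 0.055 [275.5 217.7]
   axis 0.08 [274.3 216.4]
   axis 0.1 [273.3 215.4]
after top sl [589.1 140.9] [46.5 45.2] 63.6
   0.088 11 [0.5872 0.1386 0.0903]
   0.094 6 [0.589  0.1416 0.0987]
   0.1 18 [0.5889 0.1398 0.1038]
  col 40 [(np.int64(213), np.float64(274.0), np.int64(3)), (np.int64(214), np.float64(273.5), np.int64(6)), (np.int64(215), np.float64(274.0), np.int64(7)), (np.int64(216), np.float64(274.0), np.int64(7)), (np.int64(217), np.float64(274.0), np.int64(7)), (np.int64(218), np.float64(274.0), np.int64(7)), (np.int64(219), np.float64(275.0), np.int64(3))]
   axis 0.055 [275.5 217.7]
   axis 0.08 [274.3 216.4]
   axis 0.1 [273.3 215.4]
```

Pawn is centred and upright: its columns in the side view follow the projected axis at about u=278. But the sleeve only turned about 57°, so around 6° of wrist turn was lost to windup or slip. That puts it near 1.1–1.15 rad, close to the low edge of the firm range. I'll regrip at the sleeve's present angle and tighten a few degrees more.

```bash
python3 -c "
from h import *
to([.589,.1413,.112],63.3)"
```

```text
t 15.78 tcp [0.6431 0.2257 0.2034] xang 57.19 tilt [-1.1e-03 -5.0e-04 -1.0e+00] j [  32.9   28.3    7.8   -0.   -69.5 -155.7]
shift [-0.1002  0.0004  0.0915] F [ 0.36  0.66 -0.05] M [-0.071 -0.05  -0.04 ] w 0.0874
turn/5deg [-0.008  0.011 -1.222]
```

```bash
python3 -m jog '[[[-0.01,0,0.0],[0,0,-0.1]],[[-0.03,0,0.005],[0,0,-0.3]],[[-0.05,0,0.01],[0,0,-0.5]],[[-0.07,0,0.02],[0,0,-0.8]],[[-0.085,0,0.03],[0,0,-1.0]],[[-0.095,0,0.04],[0,0,-1.22]],[[-0.1,0,0.05],[0,0,-1.22]],[[-0.1,0,0.06],[0,0,-1.22]],[[-0.1,0,0.067],[0,0,-1.22]],[[-0.1,0,0.067],[0,0,-1.22]]]'; python3 -c "
from h import *
to([.589,.1413,.052],63.3)"
```

```text
time_s: 16.62
tcp_pos: [0.5879, 0.1404, 0.1353]
ee_rot: [[0.451, 0.893, -0.003], [0.893, -0.451, -0.001], [-0.002, -0.002, -1.0]]
wrist_force: [0.1, -0.2, 0.1]
gripper_width: 0.999
t 16.62 tcp [0.5879 0.1404 0.1353] xang 63.2 tilt [-0.0027 -0.001  -1.    ] j [  28.8   24.3   -9.3   -0.   -56.5 -145.5]
shift [0.0014 0.0007 0.0833] F [ 0.09 -0.21  0.08] M [-0.056 -0.018 -0.005] w 0.0869
turn/5deg [-0.022  0.024 -0.02 ]
```

```bash
python3 -m jog '[[[0,0,0.005],[0,0,0]],[[0.001,0,0.014],[0,0,0]],[[0.001,0,0.026],[0,0,0]],[[0.001,0,0.038],[0,0,0]],[[0.001,0,0.05],[0,0,0]],[[0.001,0,0.062],[0,0,0]],[[0.001,0,0.072],[0,0,0]],[[0.001,0,0.08],[0,0,0]],[[0.001,0,0.083],[0,0,0]],[[0.001,0,0.083],[0,0,0]]]' && python3 -m jog '[[[0,0,0],[0,0,0]],[[0,0,0],[0,0,0]],[[0,0,0],[0,0,0]],[[0,0,0],[0,0,0]],[[0,0,0],[0,0,0]],[[0,0,0],[0,0,0]],[[0,0,0],[0,0,0]],[[0,0,0],[0,0,0]],[[0,0,0],[0,0,0]],[[0,0,0],[0,0,0]]]' 0.03; python3 -c "
from h import *
to([.589,.1413,.052],63.3);avg(4)"
```

```text
time_s: 17.45
tcp_pos: [0.5892, 0.1421, 0.0527]
ee_rot: [[0.45, 0.893, -0.001], [0.893, -0.45, -0.001], [-0.001, -0.001, -1.0]]
wrist_force: [0.4, 0.4, 0.2]
gripper_width: 0.999
time_s: 18.28
tcp_pos: [0.5894, 0.1419, 0.0538]
ee_rot: [[0.45, 0.893, -0.0], [0.893, -0.45, -0.0], [-0.001, -0.0, -1.0]]
wrist_force: [-0.9, -1.7, 2.8]
gripper_width: 0.531
t 18.28 tcp [0.5894 0.1419 0.0538] xang 63.26 tilt [-3.e-04 -5.e-04 -1.e+00] j [  28.8   29.7  -14.     0.   -46.4 -145.6]
shift [-0.0007 -0.0001  0.0018] F [-0.91 -1.74  2.76] M [-0.391  0.185  0.076] w 0.0462
turn/5deg [-0.001  0.007 -0.008]
avg [-1.018 -1.884  2.02  -0.533  0.216  0.098] sd [0.242 0.391 0.468 0.073 0.024 0.016] 18.4833
```

```bash
python3 -m jog '[[[0,0,0],[0,0,0.1]],[[0,0,0],[0,0,0.2]],[[0,0,0],[0,0,0.3]],[[0,0,0],[0,0,0.4]],[[0,0,0],[0,0,0.5]],[[0,0,0],[0,0,0.6]],[[0,0,0],[0,0,0.7]],[[0,0,0],[0,0,0.8]],[[0,0,0],[0,0,0.9]],[[0,0,0],[0,0,1.0]]]'; python3 -c "
from h import *
to([.5895,.141,.051]);avg(4)"
```

```text
time_s: 19.32
tcp_pos: [0.5894, 0.1421, 0.0538]
ee_rot: [[0.527, 0.85, -0.0], [0.85, -0.527, -0.0], [-0.0, -0.0, -1.0]]
wrist_force: [-2.5, -3.9, 4.5]
gripper_width: 0.524
t 19.32 tcp [0.5894 0.1421 0.0538] xang 58.2 tilt [-3.e-04 -3.e-04 -1.e+00] j [  28.8   29.7  -14.     0.   -46.4 -150.6]
shift [-0.0009  0.0006  0.0028] F [-2.51 -3.87  4.49] M [-1.134  0.5    0.223] w 0.0456
avg [-2.156 -3.619  5.251 -1.146  0.55   0.095] sd [0.609 0.085 0.734 0.023 0.033 0.037] 19.5167
```

```bash
python3 -m jog '[[[0,0,0],[0,0,0.1]],[[0,0,0],[0,0,0.15]],[[0,0,0],[0,0,0.2]],[[0,0,0],[0,0,0.3]],[[0,0,0],[0,0,0.35]],[[0,0,0],[0,0,0.4]],[[0,0,0],[0,0,0.5]],[[0,0,0],[0,0,0.55]],[[0,0,0],[0,0,0.6]],[[0,0,0],[0,0,0.7]]]'; python3 -c "
from h import *
to([.5895,.141,.051]);avg(4)"
```

```text
time_s: 20.35
tcp_pos: [0.5895, 0.1421, 0.0538]
ee_rot: [[0.577, 0.817, -0.0], [0.817, -0.577, -0.0], [-0.0, 0.0, -1.0]]
wrist_force: [-2.8, -3.7, 6.1]
gripper_width: 0.528
t 20.35 tcp [0.5895 0.1421 0.0538] xang 54.75 tilt [-1.e-04 -3.e-04 -1.e+00] j [  28.8   29.7  -14.     0.   -46.4 -154.1]
shift [-0.0009  0.0006  0.0028] F [-2.82 -3.65  6.11] M [-1.147  0.605  0.284] w 0.0459
avg [-2.416 -4.054  5.141 -1.153  0.57   0.217] sd [0.407 0.085 0.315 0.029 0.013 0.04 ] 20.55
```

```bash
python3 -m jog '[[[0,0,0],[0,0,0]],[[0,0,0],[0,0,0]],[[0,0,0],[0,0,0]],[[0,0,0],[0,0,0]],[[0,0,0],[0,0,0]],[[0,0,0],[0,0,0]],[[0,0,0],[0,0,0]],[[0,0,0],[0,0,0]],[[0,0,-0.005],[0,0,0]],[[0,0,-0.012],[0,0,0]]]' 0.087 && python3 -m jog '[[[0,0,-0.01],[0,0,0]],[[0,0,-0.025],[0,0,0]],[[0,0,-0.045],[0,0,0]],[[0,0,-0.065],[0,0,0]],[[0,0,-0.085],[0,0,0]],[[0,0,-0.1],[0,0,0]],[[-0.02,0,-0.11],[0,0,0]],[[-0.05,0.01,-0.115],[0,0,0]],[[-0.08,0.02,-0.115],[0,0,0]],[[-0.1,0.02,-0.115],[0,0,0]]]'; python3 -c "
from h import *
to([.505,-0.157,.16],75);p,d=r.capture('side');crop('side',p,240,255,80,60,8,'pics/s4.png')
p,d=r.capture('top');crop('top',p,240,190,80,60,8,'pics/t4.png')
for n in('top','side'):
    p,d=r.capture(n);P=pts(n,d);x,y,h=P[...,0],P[...,1],P[...,2];near=np.hypot(x-.5895,y-.141)<.04
    m=(h>.072)&(h<.0855)&near;print(n,m.sum(),cv2.minAreaRect((P[m][:,:2]*1000).astype(np.float32)))
to([.505,-0.157,.16],75)
"
```

```text
time_s: 21.38
tcp_pos: [0.5891, 0.142, 0.0655]
ee_rot: [[0.577, 0.817, -0.001], [0.817, -0.577, -0.001], [-0.001, -0.001, -1.0]]
wrist_force: [0.6, 0.2, -0.4]
gripper_width: 0.994
time_s: 22.22
tcp_pos: [0.548, 0.0471, 0.1825]
ee_rot: [[0.578, 0.816, 0.002], [0.816, -0.578, 0.001], [0.002, 0.002, -1.0]]
wrist_force: [-0.7, -0.5, -0.1]
gripper_width: 1.002
t 22.22 tcp [0.548  0.0471 0.1825] xang 54.69 tilt [ 2.5e-03  6.0e-04 -1.0e+00] j [  21.8   16.6  -13.7    0.   -59.5 -147.1]
shift [-0.1915  0.0829  0.0223] F [-0.68 -0.47 -0.12] M [-0.082 -0.048  0.009] w 0.0872
turn/5deg [ 0.023 -0.018 -4.062]
top 0 ((0.0, 0.0), (0.0, 0.0), 0.0)
side 277 ((591.3527221679688, 141.8275146484375), (48.6040153503418, 47.24178695678711), 63.86271286010742)
t 22.42 tcp [0.5485 0.0488 0.1821] xang 54.71 tilt [ 2.3e-03  7.0e-04 -1.0e+00] j [  22.    16.7  -13.7    0.   -59.5 -147.3]
shift [-0.1932  0.0833  0.0218] F [-0.09  0.01  0.09] M [-0.062 -0.043  0.019] w 0.0868
turn/5deg [ 0.021 -0.019 -4.059]
```

View pics/s4.png

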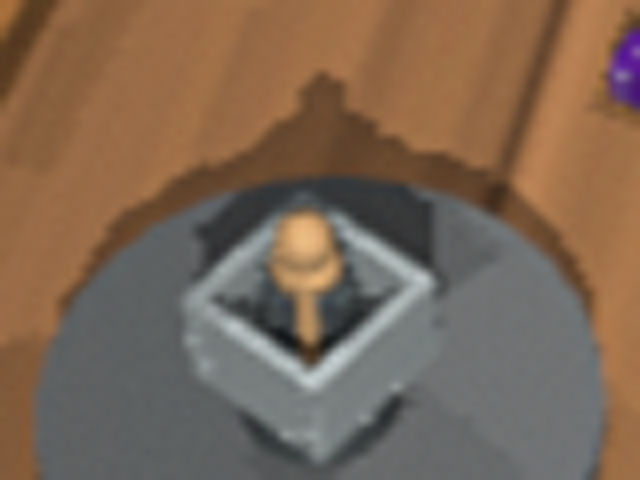

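View pics/t4.png

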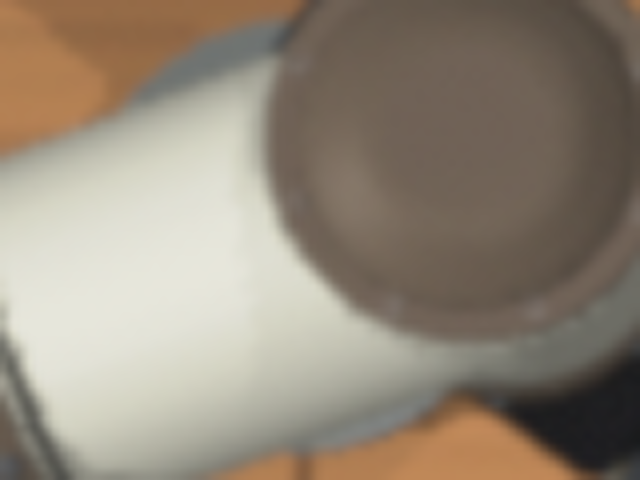

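Two readings are possible here. Either the clamp springs back a few degrees on release, or my grip winds up on the flats. The jaw directions visible in the depth images may give the sleeve's absolute angle.

Run:
```python
from h import *
p,d=r.capture('side');np.savez('d_side2.npz',p=p,d=d)
for n,f in(("top","d_top"),("side","d_side"),("side","d_side2")):
    z=np.load(f+".npz");P=pts(n,z['d'])
    x=(P[...,0]-(.5892 if n=='top' else .5912))*1000;y=(P[...,1]-(.1408 if n=='top' else .1428))*1000;h=P[...,2]*1000
    print(f)
    m=(np.hypot(x,y)<34)&(h>40)&(h<115)
    vs,us=np.nonzero(m)
    for v in np.unique(vs):
        print(v,us[vs==v].min(),' '.join(f"{h[v,u]:.0f}" if m[v,u] else '--' for u in range(us[vs==v].min(),us[vs==v].max()+1)))
```

```text
d_top
206 276 75 76 77
207 274 71 77 78 79 78 76
208 273 74 74 79 76 68 77 80
209 271 76 77 78 77 71 66 57 46 78 75
210 269 75 80 78 78 72 68 61 53 -- -- 71 78 60
211 267 77 79 76 78 77 65 61 53 53 48 51 50 49 79 78
212 265 79 76 74 77 71 70 83 82 44 49 50 47 46 49 48 78 82 72
213 264 78 78 77 77 67 64 55 84 79 104 99 84 45 51 51 54 51 75 74
214 264 80 80 72 64 59 47 51 100 108 102 103 97 86 50 51 51 54 76 77 78
215 264 77 82 69 48 -- 48 49 104 104 103 105 100 98 80 81 81 80 51 76 78
216 265 79 78 47 -- 47 45 102 103 103 -- 99 100 87 82 83 82 63 51 75 75
217 265 76 76 73 50 45 47 99 102 101 105 101 85 86 78 82 81 64 50 80 79 50
218 266 77 74 52 48 51 90 100 100 102 93 86 63 47 61 61 59 46 47 82 76
219 266 80 80 76 50 45 52 80 92 87 89 65 57 49 50 50 53 47 51 76 80 56
220 267 78 78 61 47 49 81 82 83 53 49 49 51 49 46 49 49 75 80 73 77
221 267 79 77 75 55 84 83 82 75 59 49 49 49 50 47 76 79 80 76 67 62 53
222 268 78 78 62 53 70 87 69 51 47 53 51 82 78 81 80 71 66 57 46
223 269 74 78 46 50 51 66 48 51 75 77 77 79 74 64 57 47
224 269 77 79 67 48 49 53 51 77 78 79 75 67 59 50
225 270 81 8
[... 4040 characters left out ...]
4 49 52 52 80 79 76 75 75 68 65 65 61 57 56 52 49
301 264 49 51 53 56 59 63 68 66 68 73 76 79 77 76 77 76 76 75 76 72 69 66 63 62 56 -- 52 45
302 265 47 49 52 58 57 62 63 67 68 70 76 76 79 79 77 78 76 70 70 68 63 60 56 55 50 49
303 266 47 48 55 54 57 60 64 65 69 73 75 76 75 77 75 74 68 67 62 58 57 54 50 47
304 268 51 48 52 56 62 60 66 66 71 73 74 72 71 67 65 61 59 56 55 50 46
305 269 46 49 54 55 59 59 61 65 64 71 72 69 64 62 59 56 53 51 47
306 271 48 52 53 54 57 60 65 68 67 66 61 60 56 53 49 45 41
307 272 46 52 52 54 60 59 61 66 62 60 54 54 50 47 43
308 273 45 48 53 53 58 60 62 59 55 53 46 48
309 274 41 50 51 54 57 58 56 55 54 45
310 276 48 49 54 55 54 48 47
311 278 50 53 49 47
312 279 46 46
```

Run:
```python
from h import *
for n,f,c,hr in(("top","d_top",(589.2,140.7),(78,88)),("side","d_side",(591.3,142.8),(78,86)),("side","d_side2",(591.3,142.5),(78,86))):
    z=np.load(f+".npz");P=pts(n,z['d'])*1000
    x=P[...,0]-c[0];y=P[...,1]-c[1];h=P[...,2];rr=np.hypot(x,y)
    m=(rr<17)&(h>hr[0])&(h<hr[1])
    a=np.degrees(np.arctan2(y,x))[m];q=rr[m];o=np.argsort(a)
    print(f,[(int(a[i]),round(float(q[i]),1),int(h[m][i])) for i in o])
```

```text
d_top [(-132, 6.7, 85), (-110, 5.2, 85), (-103, 7.8, 86), (-95, 12.4, 82), (-94, 14.8, 80), (-85, 7.6, 87), (-84, 15.0, 82), (-84, 12.4, 83), (-82, 9.7, 82), (-73, 15.2, 79), (-71, 12.8, 81), (-66, 10.3, 81), (-57, 7.9, 79), (-37, 7.7, 85), (-11, 9.1, 84), (28, 13.3, 82), (35, 11.7, 78), (37, 14.6, 82), (44, 12.3, 84), (136, 9.0, 79), (146, 14.8, 83), (147, 11.1, 81), (154, 13.4, 82), (161, 9.9, 82), (165, 12.5, 82), (171, 15.5, 87), (177, 9.5, 83), (179, 7.3, 87)]
d_side [(-174, 8.9, 82), (14, 13.6, 81), (17, 9.5, 81), (19, 11.5, 82), (22, 13.7, 80), (23, 15.7, 80), (25, 13.9, 78), (40, 12.2, 84), (44, 8.3, 83), (45, 12.9, 83), (45, 10.8, 81), (47, 8.7, 80), (47, 11.2, 79), (48, 15.7, 82), (48, 13.5, 81), (48, 10.8, 85), (89, 5.1, 80), (113, 3.8, 79), (141, 11.4, 79), (143, 7.3, 78), (144, 14.4, 85), (144, 10.7, 81), (145, 13.5, 80), (147, 10.3, 83), (147, 6.9, 80), (149, 15.6, 81), (151, 6.7, 83), (154, 14.4, 82), (160, 15.4, 78), (163, 15.3, 84), (165, 7.8, 82), (166, 9.9, 80), (169, 14.0, 78), (171, 11.7, 79), (171, 11.8, 83), (175, 9.3, 81)]
d_side2 [(-177, 8.9, 82), (25, 7.8, 79), (26, 9.6, 83), (29, 11.6, 84), (31, 9.9, 81), (32, 12.0, 82), (34, 12.3, 79), (41, 10.6, 80), (52, 9.3, 81), (53, 9.7, 78), (57, 7.1, 83), (60, 7.7, 81), (77, 6.8, 85), (85, 4.6, 79), (111, 4.1, 79), (129, 7.3, 85), (135, 5.0, 79), (137, 9.0, 83), (137, 12.9, 84), (138, 12.3, 80), (140, 7.9, 78), (147, 13.1, 82), (148, 9.9, 83), (150, 12.7, 85), (153, 3.6, 83), (154, 6.1, 82), (158, 8.5, 83), (163, 12.4, 78), (167, 7.7, 84), (171, 11.6, 79), (175, 11.3, 81), (177, 9.0, 80)]
```

```bash
cat >> h.py <<'E'
from scipy.optimize import minimize
def sq(n,d):
    P=pts(n,d)*1000;c0=(589.2,140.8) if n=='top' else (591.3,142.6)
    x=P[...,0]-c0[0];y=P[...,1]-c0[1];h=P[...,2]
    m=(np.hypot(x,y)<34)&(np.hypot(x,y)>17)&(h>75)&(h<82); x=x[m];y=y[m]
    best=None
    for a0 in range(0,90,3):
        f=lambda q:np.mean(np.minimum(abs(np.maximum(abs((x-q[0])*np.cos(q[2])+(y-q[1])*np.sin(q[2])),abs(-(x-q[0])*np.sin(q[2])+(y-q[1])*np.cos(q[2])))-q[3]),2.5))
        o=minimize(f,[0,0,np.radians(a0),21.5],method='Nelder-Mead',options=dict(maxiter=800))
        if best is None or o.fun<best.fun:best=o
    return round(np.degrees(best.x[2])%90,2),best.x.round(2),round(best.fun,2),m.sum()
E
python3 - <<'E'
from h import *
for n,f in(("top","d_top"),("side","d_side"),("side","d_side2")):
    print(f,sq(n,np.load(f+".npz")['d']))
p,d=r.capture('side');print(sq('side',d))
E
```

```text
d_top (np.float64(28.93), array([-1.000e-02, -4.000e-02,  5.000e-01,  2.084e+01]), np.float64(1.28), np.int64(103))
d_side (np.float64(28.45), array([ 0.  ,  0.  ,  0.5 , 21.15]), np.float64(1.3), np.int64(154))
d_side2 (np.float64(63.11), array([-0.04,  0.09, -0.47, 21.16]), np.float64(1.35), np.int64(169))
(np.float64(63.41), array([ 0.3 ,  0.05, -0.46, 21.02]), np.float64(1.33), np.int64(170))
```

Jaw directions come out at about 37° (mod 120). With the sleeve flats now at 63.3°, that gives about 1.11 ± 0.04 rad, right at the low edge. There is time for one stronger tightening.

```bash
python3 -c "
from h import *
to([.589,.1413,.112],63.3)"
```

```text
t 22.52 tcp [0.5488 0.0497 0.1814] xang 54.78 tilt [ 1.4e-03  5.0e-04 -1.0e+00] j [  22.    16.8  -13.6    0.   -59.5 -147.3]
shift [ 0.098  -0.0201  0.0695] F [ 0.03 -0.44  0.91] M [-0.067 -0.023  0.028] w 0.0873
turn/5deg [ 0.011 -0.013 -1.705]
```

```bash
python3 -m jog '[[[0.01,0,0.0],[0,0,-0.1]],[[0.03,-0.005,0.0],[0,0,-0.3]],[[0.05,-0.01,0.0],[0,0,-0.6]],[[0.07,-0.015,0.005],[0,0,-0.9]],[[0.085,-0.02,0.01],[0,0,-1.2]],[[0.095,-0.02,0.02],[0,0,-1.5]],[[0.098,-0.02,0.03],[0,0,-1.7]],[[0.098,-0.02,0.04],[0,0,-1.7]],[[0.098,-0.02,0.045],[0,0,-1.7]],[[0.098,-0.02,0.045],[0,0,-1.7]]]'; python3 -c "
from h import *
to([.589,.1413,.0515],63.3)"
```

```text
time_s: 23.35
tcp_pos: [0.587, 0.1394, 0.1334]
ee_rot: [[0.451, 0.892, -0.004], [0.892, -0.451, -0.002], [-0.004, -0.003, -1.0]]
wrist_force: [-0.4, -0.5, -0.1]
gripper_width: 0.994
t 23.35 tcp [0.587  0.1394 0.1334] xang 63.18 tilt [-0.0043 -0.0019 -1.    ] j [  28.7   24.4   -9.5   -0.   -56.4 -145.5]
shift [0.0029 0.0012 0.0819] F [-0.44 -0.48 -0.07] M [-0.07  -0.018 -0.062] w 0.0865
turn/5deg [-0.034  0.041 -0.024]
```

```bash
python3 -m jog '[[[0.0,0,0.008],[0,0,0]],[[0.0,0,0.02],[0,0,0]],[[0.0,0,0.034],[0,0,0]],[[0.0,0,0.048],[0,0,0]],[[0.0,0,0.06],[0,0,0]],[[0.0,0,0.07],[0,0,0]],[[0.0,0,0.078],[0,0,0]],[[0.0,0,0.083],[0,0,0]],[[0.0,0,0.084],[0,0,0]],[[0.0,0,0.084],[0,0,0]]]' && python3 -m jog '[[[0,0,0],[0,0,0]],[[0,0,0],[0,0,0]],[[0,0,0],[0,0,0]],[[0,0,0],[0,0,0]],[[0,0,0],[0,0,0]],[[0,0,0],[0,0,0]],[[0,0,0],[0,0,0]],[[0,0,0],[0,0,0]],[[0,0,0],[0,0,0]],[[0,0,0],[0,0,0]]]' 0.03 && python3 -m jog '[[[0,0,0],[0,0,0.2]],[[0,0,0],[0,0,0.4]],[[0,0,0],[0,0,0.6]],[[0,0,0],[0,0,0.8]],[[0,0,0],[0,0,1.0]],[[0,0,0],[0,0,1.2]],[[0,0,0],[0,0,1.4]],[[0,0,0],[0,0,1.6]],[[0,0,0],[0,0,1.8]],[[0,0,0],[0,0,2.0]]]'; python3 -c "
from h import *
to([.5895,.141,.051]);avg(3)"
```

```text
time_s: 24.18
tcp_pos: [0.5886, 0.1405, 0.0517]
ee_rot: [[0.45, 0.893, 0.0], [0.893, -0.45, -0.0], [-0.0, 0.0, -1.0]]
wrist_force: [-0.7, 0.9, -0.1]
gripper_width: 1.004
time_s: 25.02
tcp_pos: [0.5892, 0.142, 0.0518]
ee_rot: [[0.45, 0.893, 0.002], [0.893, -0.45, 0.002], [0.003, 0.001, -1.0]]
wrist_force: [1.1, 6.1, -1.3]
gripper_width: 0.528
time_s: 25.85
tcp_pos: [0.5893, 0.1421, 0.0518]
ee_rot: [[0.598, 0.802, 0.003], [0.802, -0.598, 0.002], [0.003, 0.001, -1.0]]
wrist_force: [0.5, 5.6, -2.2]
gripper_width: 0.524
t 25.85 tcp [0.5893 0.1421 0.0518] xang 53.3 tilt [ 0.0025  0.0019 -1.    ] j [  28.8   29.7  -14.2   -0.   -45.9 -155.5]
shift [-0.0008  0.0008  0.0008] F [ 0.53  5.61 -2.19] M [ 1.533 -0.24   0.366] w 0.0456
avg [ 1.563  6.533 -1.977  1.515 -0.258  0.17 ] sd [0.555 0.393 0.01  0.022 0.014 0.026] 26.0
```

```bash
python3 -m jog '[[[0,0,0],[0,0,0.1]],[[0,0,0],[0,0,0.2]],[[0,0,0],[0,0,0.3]],[[0,0,0],[0,0,0.4]],[[0,0,0],[0,0,0.5]],[[0,0,0],[0,0,0.6]],[[0,0,0],[0,0,0.7]],[[0,0,0],[0,0,0.8]],[[0,0,0],[0,0,0.8]],[[0,0,0],[0,0,0.8]]]'; python3 -c "
from h import *
to([.5895,.141,.051]);avg(4)"
```

```text
time_s: 26.83
tcp_pos: [0.5894, 0.1422, 0.0518]
ee_rot: [[0.652, 0.759, 0.003], [0.759, -0.652, 0.002], [0.003, 0.001, -1.0]]
wrist_force: [1.9, 5.0, -1.9]
gripper_width: 0.525
t 26.83 tcp [0.5894 0.1422 0.0518] xang 49.34 tilt [ 0.0026  0.002  -1.    ] j [  28.8   29.7  -14.2   -0.   -45.9 -159.5]
shift [-0.0008  0.0009  0.0008] F [ 1.87  5.   -1.91] M [ 1.545 -0.266  0.252] w 0.0456
avg [ 1.269  6.199 -2.282  1.58  -0.287  0.265] sd [0.198 0.396 0.771 0.016 0.026 0.024] 27.0333
```

```bash
python3 -m jog '[[[0,0,0],[0,0,0]],[[0,0,0],[0,0,0]],[[0,0,0],[0,0,0]],[[0,0,0],[0,0,0]],[[0,0,0],[0,0,0]],[[0,0,0],[0,0,0]],[[0,0,0],[0,0,0]],[[0,0,-0.003],[0,0,0]],[[0,0,-0.01],[0,0,0]],[[0,0,-0.022],[0,0,0]]]' 0.087 && python3 -m jog '[[[0,0,-0.015],[0,0,0]],[[0,0,-0.035],[0,0,0]],[[0,0,-0.055],[0,0,0]],[[0,0,-0.075],[0,0,0]],[[0,0,-0.09],[0,0,0]],[[-0.02,0,-0.1],[0,0,0]],[[-0.05,0.015,-0.105],[0,0,0]],[[-0.08,0.03,-0.105],[0,0,-0.5]],[[-0.11,0.045,-0.105],[0,0,-1.0]],[[-0.14,0.055,-0.105],[0,0,-1.5]]]'; python3 -c "
from h import *
p,d=r.capture('side');print(sq('side',d))
P=pts('side',d);x,y,h=P[...,0],P[...,1],P[...,2];m=(h>.072)&(h<.0855)&(np.hypot(x-.5895,y-.141)<.04);print(cv2.minAreaRect((P[m][:,:2]*1000).astype(np.float32)))
to([.505,-0.157,.13],75)"
```

```text
time_s: 27.87
tcp_pos: [0.5876, 0.1401, 0.0732]
ee_rot: [[0.653, 0.757, -0.002], [0.757, -0.653, -0.001], [-0.002, -0.001, -1.0]]
wrist_force: [-0.1, 0.9, 0.7]
gripper_width: 0.997
time_s: 28.7
tcp_pos: [0.5385, -0.0028, 0.1797]
ee_rot: [[0.546, 0.838, 0.002], [0.838, -0.546, 0.0], [0.001, 0.001, -1.0]]
wrist_force: [0.1, -0.4, 0.3]
gripper_width: 1.005
(np.float64(64.34), array([-0.03,  0.07, -0.45, 21.58]), np.float64(1.42), np.int64(176))
((591.7957153320312, 141.86013793945312), (47.74753952026367, 48.554649353027344), 64.77867889404297)
t 28.75 tcp [ 0.5352 -0.0065  0.1795] xang 56.77 tilt [-2.3e-03 -8.0e-04 -1.0e+00] j [  16.7   15.5  -15.8    0.   -58.9 -139.9]
shift [-0.1423  0.0573  0.0497] F [-2.92 -2.7  -1.04] M [-0.356  0.339  0.05 ] w 0.0873
turn/5deg [-0.02   0.019 -3.646]
```

```bash
python3 -c "
from h import *
p,d=r.capture('top');print(sq('top',d))
cv2.imwrite('pics/t5.png',p)
to([.496,-0.1545,.125],75)"
```

```text
(np.float64(61.97), array([ 0.  , -0.  ,  1.08, 20.66]), np.float64(1.17), np.int64(15))
t 28.8 tcp [ 0.5367 -0.0046  0.1796] xang 56.55 tilt [-5.e-04 -1.e-04 -1.e+00] j [  16.8   15.6  -15.6   -0.   -58.8 -140.3]
shift [-0.1474  0.0487  0.0547] F [ 0.45 -0.37  0.36] M [-0.09  -0.071 -0.009] w 0.0867
turn/5deg [-0.005  0.004 -3.689]
```

View pics/t5.png

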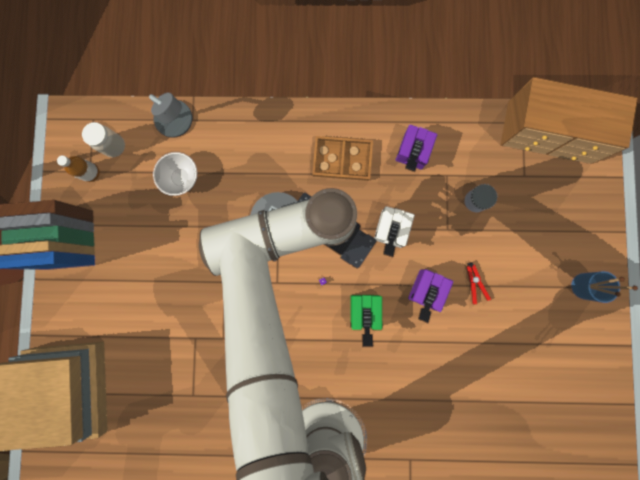

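The arm hides the chuck in the top view (265,205), and the white control is clear at (394,228). Moving above its paddle with the fingers closing.

```bash
python3 -m jog '[[[-0.01,0.004,0.0],[0,0,-0.4]],[[-0.03,0.01,0.0],[0,0,-0.9]],[[-0.05,0.017,0.0],[0,0,-1.4]],[[-0.07,0.023,0.005],[0,0,-1.9]],[[-0.09,0.03,0.01],[0,0,-2.4]],[[-0.11,0.037,0.02],[0,0,-2.9]],[[-0.127,0.042,0.03],[0,0,-3.3]],[[-0.14,0.046,0.037],[0,0,-3.6]],[[-0.1475,0.0485,0.042],[0,0,-3.69]],[[-0.1475,0.0485,0.042],[0,0,-3.69]]]' 0.0; python3 -c "
from h import *
p,d=r.capture('side');crop('side',p,280,140,120,90,6,'pics/s6.png');print(sq('side',d))
p,d=r.capture('top');crop('top',p,240,190,200,150,4,'pics/t6.png');print(sq('top',d))
to([.496,-0.1545,.107],75)"
```

```text
time_s: 29.63
tcp_pos: [0.4976, -0.1521, 0.1361]
ee_rot: [[0.258, 0.966, -0.002], [0.966, -0.258, 0.0], [-0.0, -0.002, -1.0]]
wrist_force: [-0.5, -0.5, 0.5]
gripper_width: 0.325
(np.float64(65.29), array([ 0.22,  0.35,  1.14, 21.08]), np.float64(1.4), np.int64(171))
(np.float64(62.97), array([-0.38, -0.36,  1.1 , 20.78]), np.float64(1.32), np.int64(104))
t 29.73 tcp [ 0.4989 -0.1511  0.1371] xang 75.16 tilt [ 8.e-04 -1.e-04 -1.e+00] j [   1.    16.7  -21.     0.   -52.2 -105.9]
shift [-0.004  -0.0019  0.0301] F [0.7  0.47 0.13] M [-0.049 -0.034 -0.049] w 0.0206
turn/5deg [ 0.01  -0.001  0.032]
```

View pics/s6.png

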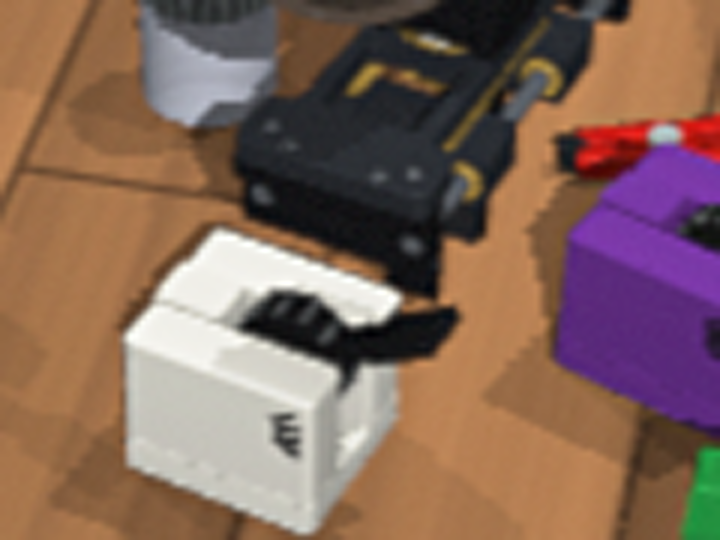

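View pics/t6.png

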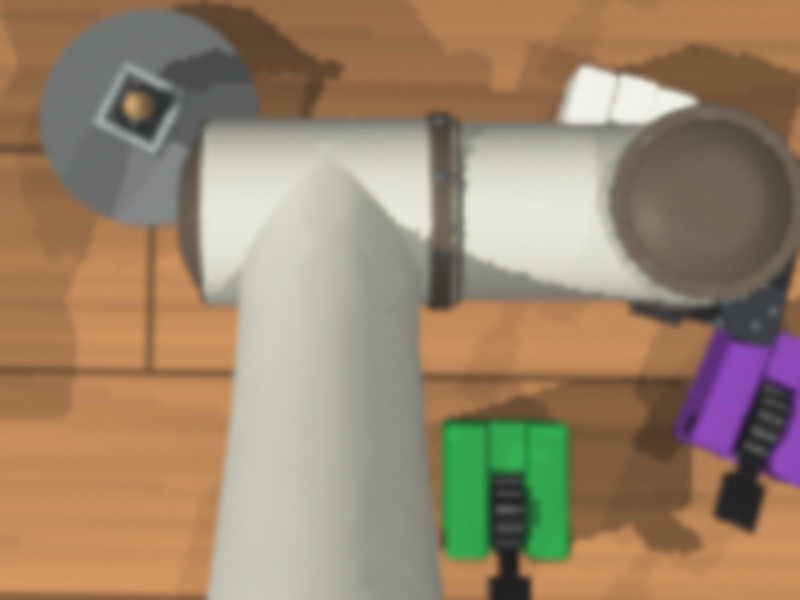

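Run:
```python
from h import *
D=[]
for i in range(3):
    p,d=r.capture('top');D.append(d)
    print(sq('top',d)[0])
def ang(p):
    g=cv2.cvtColor(p,cv2.COLOR_BGR2GRAY)[200:232,258:292];g=cv2.resize(g,None,fx=8,fy=8,interpolation=cv2.INTER_CUBIC)
    out=[]
    for th in(165,175,185):
        m=(g>th).astype(np.uint8);n,l,s,c=cv2.connectedComponentsWithStats(m)
        k=1+np.argmax(s[1:,4]);P=np.argwhere(l==k)[:,::-1].astype(np.float32);rr=cv2.minAreaRect(P);out.append((round(rr[2],1),np.round(np.array(rr[1])/8,1)))
    return out
print(ang(cv2.imread('pics/top0.png')),ang(p))
z=cv2.imread('pics/t3.png');z=cv2.resize(z,(80,60),interpolation=cv2.INTER_AREA);q=np.zeros((480,640,3),np.uint8);q[190:250,240:320]=z;print(ang(q))
```

```text
63.37
63.31
62.83
[(58.4, array([13.8, 18. ])), (59.5, array([ 1.4, 15.2])), (45.0, array([1.9, 1.9]))] [(90.0, array([7.4, 1.9])), (90.0, array([6. , 1.6])), (90.0, array([4.9, 1.5]))]
[(26.9, array([16.9, 14.2])), (84.3, array([7.7, 3.7])), (76.0, array([2. , 1.2]))]
```

From three top-view depth fits the sleeve now stands at about 63.1°, unchanged since the first release, so about 1.11 rad. It settles there by itself and is stable. Now the paddle.

```bash
python3 -m jog '[[[-0.002,-0.001,0.003],[0,0,0]],[[-0.004,-0.002,0.008],[0,0,0]],[[-0.004,-0.002,0.014],[0,0,0]],[[-0.004,-0.002,0.02],[0,0,0]],[[-0.004,-0.002,0.025],[0,0,0]],[[-0.004,-0.002,0.029],[0,0,0]],[[-0.004,-0.002,0.033],[0,0,0]],[[-0.004,-0.002,0.037],[0,0,0]],[[-0.004,-0.002,0.041],[0,0,0]],[[-0.004,-0.002,0.045],[0,0,0]]]' 0; python3 -c "
from h import *
p,d=r.capture('side');crop('side',p,280,140,120,90,6,'pics/s7.png')
to([.496,-0.1545,.0445],75)"
```

```text
time_s: 30.72
tcp_pos: [0.4934, -0.1547, 0.0917]
ee_rot: [[0.256, 0.967, -0.004], [0.967, -0.256, 0.0], [-0.001, -0.004, -1.0]]
wrist_force: [-2.3, 0.7, 5.1]
gripper_width: 0.004
t 30.77 tcp [ 0.4934 -0.1546  0.0909] xang 75.18 tilt [-4.3e-03  2.0e-04 -1.0e+00] j [   0.6   19.8  -24.5   -0.   -45.9 -105.4]
shift [0.0008 0.0026 0.0464] F [-3.48  0.02  3.71] M [0.067 0.931 0.052] w 0.0005
turn/5deg [-0.049  0.01   0.036]
```

View pics/s7.png

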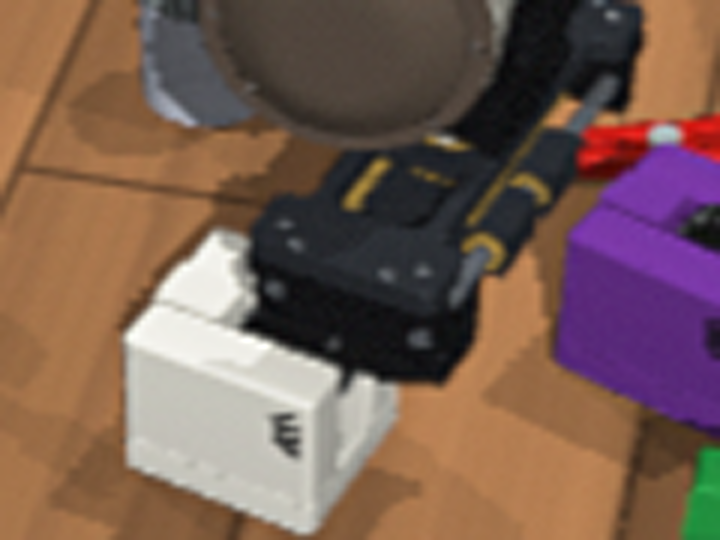

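```bash
python3 -m jog '[[[0,0.001,0.0015],[0,0,0]],[[0,0.002,0.003],[0,0,0]],[[0,0.002,0.0045],[0,0,0]],[[0,0.002,0.006],[0,0,0]],[[0,0.002,0.0075],[0,0,0]],[[0,0.002,0.009],[0,0,0]],[[0,0.002,0.0105],[0,0,0]],[[0,0.002,0.012],[0,0,0]],[[0,0.002,0.0135],[0,0,0]],[[0,0.002,0.015],[0,0,0]]]'; python3 -m jog '[[[0,0,0.0015],[0,0,0]],[[0,0,0.003],[0,0,0]],[[0,0,0.0045],[0,0,0]],[[0,0,0.006],[0,0,0]],[[0,0,0.0075],[0,0,0]],[[0,0,0.009],[0,0,0]],[[0,0,0.0105],[0,0,0]],[[0,0,0.012],[0,0,0]],[[0,0,0.0135],[0,0,0]],[[0,0,0.015],[0,0,0]]]';python3 -c "
from h import *
to([.496,-0.1545,.0445],75)"
```

```text
time_s: 31.6
tcp_pos: [0.4967, -0.1551, 0.0768]
ee_rot: [[0.256, 0.967, -0.001], [0.967, -0.256, 0.0], [-0.0, -0.001, -1.0]]
wrist_force: [-3.0, 2.6, 6.8]
gripper_width: 0.007
time_s: 32.43
tcp_pos: [0.4967, -0.1552, 0.0616]
ee_rot: [[0.256, 0.967, -0.001], [0.967, -0.256, 0.0], [-0.0, -0.001, -1.0]]
wrist_force: [-4.8, 1.0, 7.2]
gripper_width: 0.005
t 32.43 tcp [ 0.4967 -0.1552  0.0616] xang 75.19 tilt [-1.4e-03  1.0e-04 -1.0e+00] j [   0.5   22.4  -25.9   -0.   -41.8 -105.3]
shift [ 0.0005 -0.0008  0.0171] F [-4.81  1.03  7.19] M [ 0.451  1.289 -0.019] w 0.0004
turn/5deg [-0.016  0.003  0.037]
```

```bash
python3 -m jog '[[[0,0,0.001],[0,0,0]],[[0,0,0.002],[0,0,0]],[[0,0,0.003],[0,0,0]],[[0,0,0.004],[0,0,0]],[[0,0,0.005],[0,0,0]],[[0,0,0.006],[0,0,0]],[[0,0,0.007],[0,0,0]],[[0,0,0.008],[0,0,0]],[[0,0,0.008],[0,0,0]],[[0,0,0.008],[0,0,0]]]'; python3 -m jog '[[[0,0,0.001],[0,0,0]],[[0,0,0.002],[0,0,0]],[[0,0,0.002],[0,0,0]],[[0,0,0.003],[0,0,0]],[[0,0,0.003],[0,0,0]],[[0,0,0.003],[0,0,0]],[[0,0,0.004],[0,0,0]],[[0,0,0.004],[0,0,0]],[[0,0,0.004],[0,0,0]],[[0,0,0.004],[0,0,0]]]'; python3 -m jog '[[[0,0,0.001],[0,0,0]],[[0,0,0.001],[0,0,0]],[[0,0,0.002],[0,0,0]],[[0,0,0.002],[0,0,0]],[[0,0,0.002],[0,0,0]],[[0,0,0.003],[0,0,0]],[[0,0,0.003],[0,0,0]],[[0,0,0.003],[0,0,0]],[[0,0,0.003],[0,0,0]],[[0,0,0.003],[0,0,0]]]';python3 -c "
from h import *
avg(3);to([.496,-0.1545,.0445],75)"
```

```text
time_s: 33.27
tcp_pos: [0.4971, -0.1553, 0.054]
ee_rot: [[0.255, 0.967, -0.0], [0.967, -0.255, -0.0], [-0.0, -0.0, -1.0]]
wrist_force: [-4.6, 0.7, 7.1]
gripper_width: 0.002
time_s: 34.1
tcp_pos: [0.4977, -0.1554, 0.0499]
ee_rot: [[0.255, 0.967, 0.001], [0.967, -0.255, -0.0], [-0.0, 0.001, -1.0]]
wrist_force: [-2.4, 0.2, 6.7]
gripper_width: 0.004
time_s: 34.93
tcp_pos: [0.4983, -0.1555, 0.0473]
ee_rot: [[0.255, 0.967, 0.002], [0.967, -0.255, -0.001], [-0.0, 0.002, -1.0]]
wrist_force: [-2.1, 0.4, 6.5]
gripper_width: 0.009
avg [-2.643e+00 -3.480e-01  6.882e+00 -1.960e-01  6.920e-01  4.000e-03] sd [0.255 0.364 0.205 0.023 0.04  0.019] 35.0833
t 35.08 tcp [ 0.4983 -0.1555  0.0473] xang 75.22 tilt [ 2.2e-03 -6.0e-04 -1.0e+00] j [ 5.000e-01  2.360e+01 -2.660e+01  1.000e-01 -3.960e+01 -1.053e+02]
shift [ 0.0004 -0.0025  0.0028] F [-2.9  -0.69  6.73] M [-0.164  0.748  0.018] w 0.0005
turn/5deg [0.026 0.    0.044]
```

```bash
python3 -m jog '[[[0,0,0.0005],[0,0,0]],[[0,0,0.0005],[0,0,0]],[[0,0,0.001],[0,0,0]],[[0,0,0.001],[0,0,0]],[[0,0,0.001],[0,0,0]],[[0,0,0.001],[0,0,0]],[[0,0,0.001],[0,0,0]],[[0,0,0.001],[0,0,0]],[[0,0,0.001],[0,0,0]],[[0,0,0.001],[0,0,0]]]';python3 -c "
from h import *
avg(3)
p,d=r.capture('side');np.savez('d_s8.npz',p=p,d=d);crop('side',p,280,140,120,90,6,'pics/s8.png')
P=pts('side',d)
o=(.555-P[...,0])*.966+(P[...,1]+.1703)*.259;l=(P[...,0]-.555)*.259+(P[...,1]+.1703)*.966
m=(o>.02)&(o<.09)&(abs(l)<.03)&(P[...,2]<.1)&(P[...,2]>.005)
vs,us=np.nonzero(m)
for v in np.unique(vs): print(v,us[vs==v].min(),' '.join('%d/%d'%(o[v,u]*1000,P[v,u,2]*1000) if m[v,u] else '-' for u in range(us[vs==v].min(),us[vs==v].max()+1)))
to([.496,-0.1545,.0445],75)"
```

```text
time_s: 35.92
tcp_pos: [0.4985, -0.1556, 0.0465]
ee_rot: [[0.255, 0.967, 0.003], [0.967, -0.255, -0.001], [-0.0, 0.003, -1.0]]
wrist_force: [-1.4, -0.3, 8.3]
gripper_width: 0.003
avg [-1.969 -0.072  8.143 -0.159  0.703 -0.022] sd [0.225 0.252 0.267 0.01  0.008 0.013] 36.0667
201 356 67/74
202 355 67/76 69/74
203 355 66/68 68/69
204 354 65/69 66/67 67/63
205 353 68/76 66/67 66/62 68/61
206 353 67/70 67/65 67/59 67/56
207 352 65/68 67/66 66/60 66/55
208 352 65/65 67/64 66/56 67/53
209 352 66/62 68/61 66/53 68/52
210 352 66/59 67/57 67/51 68/49
211 334 25/49 - - - - - - - - - - - - - - - - - 66/56 67/52 64/41 64/36 68/40
212 334 25/45 26/43 - - - - - - - - - - - - - - - 63/50 66/51 68/51 66/41 67/38 69/38 71/37
213 334 26/45 26/40 - 22/20 24/21 24/17 - - - - - - - - - - - 63/46 67/52 68/47 67/39 68/37 70/37
214 334 25/38 25/33 20/18 22/18 26/22 26/17 26/11 27/8 - - - - - - - - - 62/40 64/40 66/40 67/35 70/37 71/35
215 333 25/40 26/37 25/31 24/24 25/20 27/20 27/16 25/6 - - - - - - - - - - 64/40 65/39 66/36 69/37 70/36
216 333 25/35 26/34 26/29 24/19 24/15 25/13 26/9 - - - - - - 54/39 56/39 - - 63/41 64/38 69/43 69/39 71/39
217 334 25/27 25/23 24/15 26/15 26/10 27/8 - - - - - - - - 58/36 61/37 63/37 66/38 67/37 70/38 72/39
218 333 26/30 25/24 24/18 25/14 26/13 26/7 - - - - - - - - - - 62/36 65/38 68/40 69/38 70/35
219 334 26/24 25/16 26/13 - 27/6 - - - - - - - - - - - - 67/33 69/32
220 333 24/20 25/18 26/14 26/10
221 334 26/16 27/13
222 333 25/15 24/9
223 334 26/8
224 333 26/9
225 333 25/5
t 36.12 tcp [ 0.4985 -0.1555  0.0465] xang 75.23 tilt [ 2.6e-03 -7.0e-04 -1.0e+00] j [ 5.000e-01  2.370e+01 -2.670e+01  1.000e-01 -3.950e+01 -1.053e+02]
shift [ 0.0004 -0.0027  0.002 ] F [-2.55  0.33  7.71] M [-0.188  0.702  0.031] w 0.0004
turn/5deg [0.031 0.    0.045]
```

View pics/s8.png

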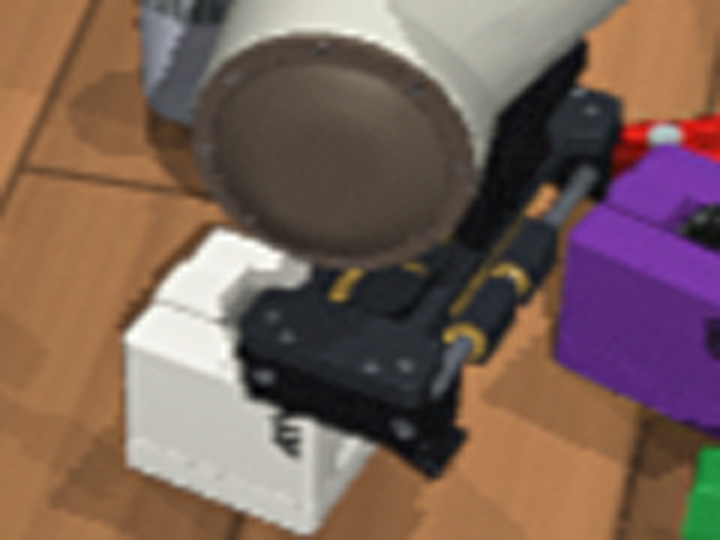

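```bash
python3 -m jog '[[[0,0,0.0005],[0,0,0]],[[0,0,0.0005],[0,0,0]],[[0,0,0.001],[0,0,0]],[[0,0,0.001],[0,0,0]],[[0,0,0.001],[0,0,0]],[[0,0,0.001],[0,0,0]],[[0,0,0.001],[0,0,0]],[[0,0,0.001],[0,0,0]],[[0,0,0.001],[0,0,0]],[[0,0,0.001],[0,0,0]]]';python3 -c "
from h import *
avg(3)"; python3 -m jog '[[[0,0,0.0005],[0,0,0]],[[0,0,0.0005],[0,0,0]],[[0,0,0.001],[0,0,0]],[[0,0,0.001],[0,0,0]],[[0,0,0.001],[0,0,0]],[[0,0,0.001],[0,0,0]],[[0,0,0.001],[0,0,0]],[[0,0,0.001],[0,0,0]],[[0,0,0.001],[0,0,0]],[[0,0,0.001],[0,0,0]]]';python3 -c "
from h import *
avg(3)"
```

```text
time_s: 36.95
tcp_pos: [0.4987, -0.1556, 0.0457]
ee_rot: [[0.255, 0.967, 0.003], [0.967, -0.255, -0.001], [-0.0, 0.003, -1.0]]
wrist_force: [-2.6, -0.6, 9.1]
gripper_width: 0.008
avg [-2.686 -0.801  8.968 -0.217  0.745 -0.026] sd [0.23  0.235 0.26  0.02  0.025 0.024] 37.1
time_s: 37.93
tcp_pos: [0.4989, -0.1557, 0.0449]
ee_rot: [[0.255, 0.967, 0.004], [0.967, -0.255, -0.001], [-0.0, 0.004, -1.0]]
wrist_force: [-3.4, 0.8, 9.7]
gripper_width: 0.009
avg [-2.642 -0.216  9.389 -0.285  0.693 -0.021] sd [0.336 0.388 0.362 0.062 0.047 0.028] 38.0833
```

Run:
```python
from h import *
D=[r.capture('side')[1] for _ in range(5)];p,_=r.capture('side');crop('side',p,330,190,50,40,14,'pics/s9.png')
d=np.median(D,0);P=pts('side',d)
X=P[...,0]-.002;Y=P[...,1]-.0018;h=P[...,2]+.0005
o=((.555-X)*.966+(Y+.1703)*.259)*1000;l=((X-.555)*.259+(Y+.1703)*.966)*1000;z=h*1000
for v in range(208,222): print(v,' '.join('%d:%d/%d/%d'%(u,o[v,u],l[v,u],z[v,u]) for u in range(344,364) if 45<o[v,u]<85 and z[v,u]<60 and z[v,u]>15))
for a in(.25,.3,.35,.4,.45):
    t=[]
    for oo,t0 in((77,4),(77,-4),(60,4)):
      O=oo*np.cos(a)+t0*np.sin(a);Z=60-oo*np.sin(a)+t0*np.cos(a)
      t.append((round(O,1),round(Z,1)))
      for L in(14,-14):
        b=np.array([.555-.966*O/1e3+.259*L/1e3,-.1703+.259*O/1e3+.966*L/1e3,Z/1e3])+[.002,.0018,-.0005]
        t.append(tuple(proj('side',b).round(1)))
    print(a,t)
```

```text
208 354:67/-5/55 355:68/-7/53
209 354:68/-3/53 355:69/-6/51
210 351:65/7/58 352:66/5/57 353:69/4/57 354:67/-4/49 355:68/-8/46
211 351:64/5/53 352:67/7/55 353:69/5/54 354:68/-4/46 355:66/-14/36
212 351:65/7/51 352:67/6/52 353:68/3/49 354:66/-8/38 355:68/-10/37 356:70/-11/37
213 351:65/7/48 352:68/7/49 353:69/3/46 354:66/-8/35 355:69/-7/37 356:71/-9/36
214 351:63/2/40 352:68/7/46 353:66/-2/37 354:68/-4/36 355:70/-5/36 356:72/-7/35
215 351:64/4/38 352:66/3/38 353:68/0/36 354:70/-1/36 355:71/-3/34
216 345:51/11/35 346:54/11/36 350:63/7/37 351:65/5/36 352:67/5/37 353:69/3/36 354:71/2/36
217 347:58/13/36 348:59/11/35 349:63/12/38 350:65/12/39 351:67/10/38 352:69/8/37 353:70/5/35 354:71/1/32
218 348:60/13/34 349:62/11/33 350:66/13/36 351:68/12/36 352:69/9/35 353:72/9/36
219 350:65/10/30 351:68/12/34 352:70/10/33
220 351:68/12/30
221 
0.25 [(np.float64(75.6), np.float64(44.8)), (np.float64(353.5), np.float64(217.1)), (np.float64(358.5), np.float64(210.0)), (np.float64(73.6), np.float64(37.1)), (np.float64(352.6), np.float64(219.1)), (np.float64(357.6), np.float64(212.0)), (np.float64(59.1), 
[... 836 characters left out ...]
2.5), np.float64(33.7)), (np.float64(352.1), np.float64(220.0)), (np.float64(357.1), np.float64(212.9)), (np.float64(69.4), np.float64(26.3)), (np.float64(350.8), np.float64(221.7)), (np.float64(355.9), np.float64(214.6)), (np.float64(56.8), np.float64(40.3)), (np.float64(346.4), np.float64(215.9)), (np.float64(351.5), np.float64(208.8))]
0.45 [(np.float64(71.1), np.float64(30.1)), (np.float64(351.5), np.float64(220.8)), (np.float64(356.6), np.float64(213.7)), (np.float64(67.6), np.float64(22.9)), (np.float64(350.1), np.float64(222.4)), (np.float64(355.1), np.float64(215.4)), (np.float64(55.8), np.float64(37.5)), (np.float64(346.0), np.float64(216.5)), (np.float64(351.1), np.float64(209.5))]
```

View pics/s9.png

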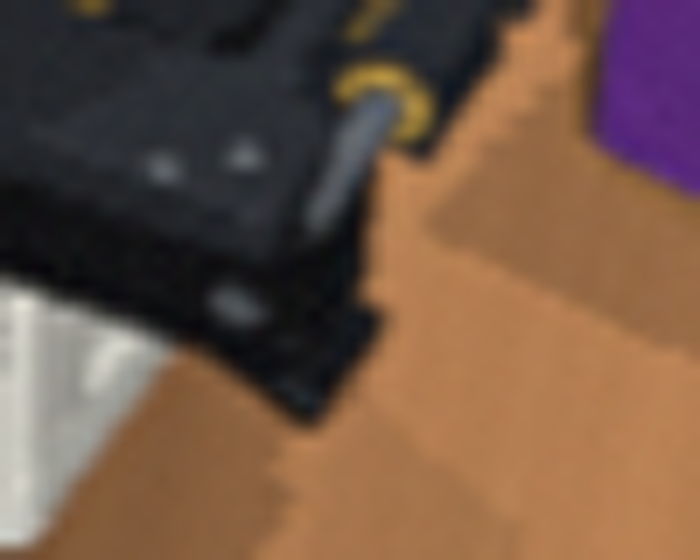

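The paddle tip outline ((357.5,212.7) to (352.5,220.4)) and its depth give a slope of 0.37–0.40 rad, so the dial is at about 0.93–0.95: past the third click and short of the stop. The force dipped just before, at z≈48 mm, and then rose. I'll ease up slightly towards 0.9, then do the last checks.

```bash
python3 -m jog '[[[0,0,-0.0004],[0,0,0]],[[0,0,-0.0008],[0,0,0]],[[0,0,-0.0008],[0,0,0]],[[0,0,-0.0008],[0,0,0]],[[0,0,-0.0008],[0,0,0]],[[0,0,-0.0008],[0,0,0]],[[0,0,-0.0008],[0,0,0]],[[0,0,-0.0008],[0,0,0]],[[0,0,-0.0008],[0,0,0]],[[0,0,-0.0008],[0,0,0]]]';python3 - <<'E'
from h import *
avg(3)
p,d=r.capture('side');cv2.imwrite('pics/s10.png',p)
p2,d2=r.capture('top');cv2.imwrite('pics/t10.png',p2);print(sq('top',d2)[0],sq('side',d)[0])
cv2.imwrite('pics/f.png',np.hstack([cv2.resize(p[255:315,240:320],(400,300),interpolation=cv2.INTER_CUBIC),cv2.resize(p2[190:250,240:320],(400,300),interpolation=cv2.INTER_CUBIC)]))
E
```

```text
time_s: 39.22
tcp_pos: [0.4987, -0.1556, 0.0456]
ee_rot: [[0.255, 0.967, 0.003], [0.967, -0.255, -0.001], [-0.0, 0.003, -1.0]]
wrist_force: [-2.9, -0.7, 9.5]
gripper_width: 0.004
avg [-2.683e+00 -7.020e-01  9.339e+00 -2.280e-01  7.220e-01 -4.000e-03] sd [0.555 0.178 0.491 0.047 0.047 0.008] 39.3667
63.65 64.59
```

View pics/f.png

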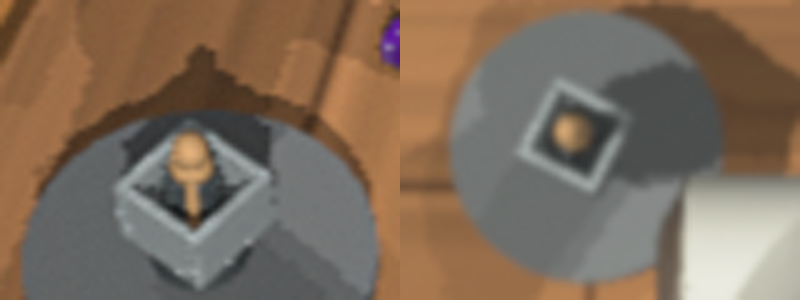

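View pics/s10.png

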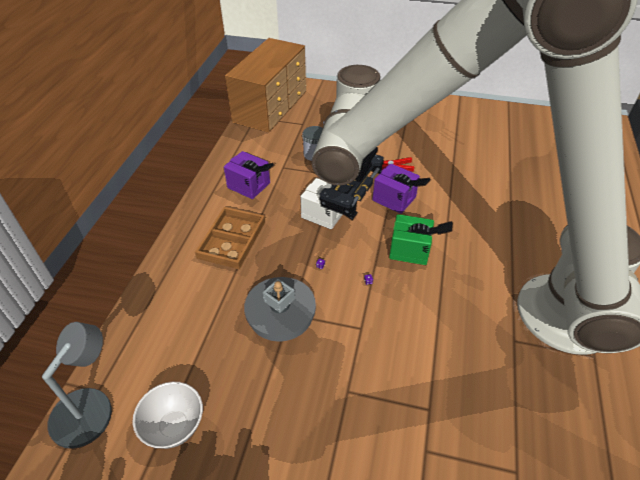

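The last pictures show the pawn upright in the chuck at (278,290), the bystanders where they were, and the white control's paddle held down by the fingers at (345,200). Handing in.

```bash
python3 -c "
from station import r
print(r.finish_job());s=r.sense();print(s['time_s'],s['tcp_pos'],s['wrist_force'])"
```

```text
the job is handed in; nothing more can be done
None
the job is handed in; nothing more can be done
```

I clamped the pawn and let go of the sleeve. Then I pressed the white box's paddle past the third click and handed in at about 39 s, still holding it. `finish_job` gave no verdict, and one doubt remains: the clamp sits at the low edge of the firm range.

- **Clamp:** I turned the sleeve clockwise in three grips, up to about 1.35 rad, which is just over the 1.3 rad limit of the firm range. The torque rose as the jaws bit. After each release the sleeve settled back to the same place, about 1.1 rad (±0.04). I work that out from the sleeve's flats at about 63–64° and the jaw directions seen in the depth images. The extra tightening did not leave it any tighter. In the last pictures the pawn is upright and centred.
- **Dial:** The fingertips press the paddle with about 9 N, with the TCP 45.6 mm above the board. The paddle's slope and the dip then rise in force put the dial at about 0.91–0.93. That is slightly past the third click and short of the end stop. I could only estimate it from the visible tip of the paddle, because the gripper hides the rest.
- **Bystanders:** The dice, tray, bowl and clamp looked unmoved in the last side picture. The tin is partly hidden by the arm there. The highest wrist force I read was about 10 N.

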